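Clamp a pair of coupons in the bench holding press

ROBOT

A 6-joint arm with a two-finger parallel gripper is mounted at the origin on a cart in front of the work surface, level with it; the furniture and walls round the work are solid. World frame = base frame: x ahead of the robot, y to its left, z up, the work surface at z = 0. Lengths are in mm, angles in rad, forces in N, time in s.
With the tool pointing down it reaches from about 350 to 975 mm from the base axis. Payload 7.1 kg.
Tool frame: the origin (TCP) lies at the very end of the fingers, on their centre line; the grasp point (between the pads) lies 19 mm behind it (ctrl.grip_point_offset is the distance from the TCP to the grasp point, in mm); x points along the fingers, y is the direction in which the jaws open and shut, and the axes are right-handed (so a half turn about x gives the same grasp; the last joint's range is limited). The gripper opens to 88 mm and grips with 3 to 60 N. Pads are 20 mm wide; open, the fingers measure 115 mm over their backs; the gripper's body (75 mm by 178 mm) begins 61 mm behind the grasp point.
Start: joints at [-1.27, 0.423, 1.63, -0, 1.089, -0.019], TCP at [196.503, -593.289, 222.675] pointing down, gripper open.
Joint ranges: [-3, 3], [-0.9, 2.11], [0.09, 2.58], [-1.31, 4.45], [0.11, 2.69], [-2.54, 2.54]. Speed limits (rad/s): [2.39, 2.39, 3.01, 3.14, 3.14, 3.14].

INTERFACE

Orientations are given as a rotation vector (axis times angle).
In Python, from workcell import ctrl, vision, workorder gives the robot as it stands.
- The arm moves only by the shell command python3 -m crank 'ROWS'. ROWS is JSON, a list of rows, each a list of 3 entries, a list of its own where there are three numbers: the shift along the tool's x, y, z in m, then the turn, a rotation vector about the tool's x, y, z in rad, then the finger opening in m, from 0 to 0.0878. In form: [[[dx, dy, dz], [wx, wy, wz], jaw], ...]. A call has exactly 8 rows; each row shifts and turns the commanded pose from where the row before left it, along the tool's axes as they then stand; what a row does not reach is not made up. A row lasts 1/12 s, in which the tool goes at most 41.7 mm and 7.16 degrees, less where a joint would pass 70% of its speed; a pose out of reach is approached as far as the arm can. A call with a gripper value outside its range is refused whole. The fingers move at their own pace and stop on an object; the grip force is fixed at half the most. Time passes only in rows, so rows that do not move let the fingers close, or fill a call up. It gives the time, the measured TCP pose, the force and the opening at its end, in the units of the state.
- ctrl.get_obs(): the state, without advancing time (a new reading comes with each control period).
- vision.get_image(name): name is "scene" or "side" or "wrist"; returns a dict with "img" (420x560x3 uint8, blue, green, red), "mtx" (3x3 intrinsics, pixels), "k1" (the pictures are not rectified: a ray, as slopes to the right and down, at radius r is drawn at 1 + k1 r^2 times it, then the intrinsics apply), "rvec" (rotation vector, rad) and "tvec" (3), from world to camera coordinates, as OpenCV has them; the wrist camera has in their place "hand_eye" (4x4, takes a point from camera to tool coordinates, whose origin is the TCP and whose axes are the tool frame's). Camera axes: x right, y down, z forward; pixel columns grow to the right and rows downward; lengths in mm; the calibration is good to about 2 mm. A picture is of the moment at which its call begins: read the wrist's pose just before it. There is no depth.
- workorder.close_job(): hands the job in, once; it reports no verdict.
The state is a dict: "t": time; "qpos": joint angles; "qvel": joint speeds; "joint_torque": joint torques, N m; "ee_pos": TCP position; "orientation": TCP orientation; "ft_force": force on the tool from outside, world axes, zero at the start; "moment": the same for the moment, N m; "width": finger opening in mm.
Only numpy, scipy, OpenCV 4.12 (cv2) and the standard library are available. Lean on these libraries where they do the work, as an engineer would, in place of code of your own. Each camera call takes 0.05 s, during which the arm holds its last target.

TASK

Clamp the two steel coupon plates in the holding press for tacking: first stack them squarely on its anvil, lying lengthwise front to back, one flush on the other, and let go of them. Then flip the safety catch at the press's left side outward, clear of the lever, and after that pull the sprung lever over towards you and down as far as it goes, so that its pad presses on the pile. The lever springs back up, so finish while still holding it fully down, and leave the other things on the bench where they are.

Things in the scene. Friction and masses are not known exactly. Their poses are not given: they have to be found in the camera images.
- press_base: bench holding press, fixed: dark base plate 230 x 150 x 12 mm (x by y) with an ear on the left for the catch. Origin on the bench top under its middle; x points to its rear (away from the robot), y to its left, z up. In this frame (mm): anvil 110 x 70 (x by y) centred at (-50, 0), top at z = 30; two lever pillars at x = 80, y = +/-60, 90 high; two catch posts at y = 115, x = 30 and 58, 148 high
- anvil_top (a point): middle of the anvil's top face (x -50, y 0, z 30 mm in the press_base frame); axes as those of press_base
- coupon_a: flat mild-steel coupon, 90 x 45 x 12 mm (x by y by z), 0.26 to 0.5 kg; origin at the centre of its underside. Both coupons are alike; either may be the lower one
- coupon_b: the second coupon, the same as coupon_a
- lever_pivot (a point): middle of the lever's pivot axis, which is parallel to press_base y; at x 80, y 0, z 80 mm in the press_base frame. The lever is a fork: two side arms 94 mm apart, 8 mm thick, a cross tube with the pad 130 mm from the pivot, the handle bar 200 mm from it
- lever (a joint): press lever, rad: 0 = up, leaning 0.2 rad to the rear of upright; 1.77 = fully down, level, at its stop. At value q the handle bar lies 200 mm from lever_pivot, q - 0.2 rad from upright towards -x of press_base (the robot). A spring drives it up: about 3 N at the handle at the start, about 12 N to hold it at the stop with the pile under the pad. The shut catch stops it near 0.15
- handle_bar: the lever's handle: round black bar, 16 mm across, 86 mm long between the fork's arms; origin at its middle, its y axis along it (parallel to press_base y). Its middle is 276 mm above the bench with the lever up, 80 mm with it down; its sleeve turns freely on the fork, so fingers may keep their direction while they hold it across
- press_pad: sprung round pad, 32 mm across, on the lever's cross tube; origin on the tube's axis, pad face 34 mm from it on the pressing side. With the lever at its stop a pile of two coupons pushes it in about 8 mm and it presses with about 8 N; it does not reach a single coupon
- catch (a joint): safety catch, rad: 0 to 0.2 = shut, its hook lying level across the front of the lever's left arm; grows to 1.6 (stop) as its tab is pushed left (+y of press_base), swinging the hook up and out. Clear of the lever from about 0.8; stays where left (1 to 2 N at the tab). Hinge axis parallel to press_base x, through y 115, z 140 mm
- catch_tab (a point): on the catch's thumb tab, 45 mm from the hinge axis and 3 mm short of its tip; the tab is a steel plate 24 mm wide (along press_base x, centred at x = 6 mm in that frame), 7 mm thick. At catch = 0 it leans 0.4 rad from upright to the right (this point at y 97, z 181 mm); pushed left it swings over
- angle_a: bystander, to be left alone: short offcut of steel angle, 42 x 55 x 42 mm, near the front edge
- bolt_m16_1: bystander, to be left alone: hexagon bolt lying down, 27 x 59 x 24 mm
- nut_m16_1: bystander, to be left alone: hexagon nut, 23 x 27 x 13 mm
- soapstone: bystander, to be left alone: pale square stick, 12 x 125 x 8 mm
Things that resemble listed ones, but are neither listed nor needed, are in the scene too. What is shaped like the coupon_a but blue is not meant.

How it is judged:
By the outcome, as a careful person would: the job done as asked, in the order asked, and still so for the second after the job is handed in, while the arm keeps its last pose, push and grip.
It also fails if it takes over 72 s, if anything falls off the work surface, if the arm or the gripper's body presses on something with over 40 N, if the wrist force passes 120 N, or if a joint passes its speed limit or range.

## Working session

There is one attempt and no reset: what is moved stays moved. The work goes in short steps, Python scripts to look and compute and a shell command to move; the robot and the scene stay as the last step left them, time stands still between calls to the robot, and variables do not carry over. Pictures are saved under pics/ and viewed, and the job is handed in when it is done.

```bash
ls -la; mkdir -p pics; cat > h.py <<'E'
from workcell import ctrl, vision, workorder
import numpy as np, cv2, json, pickle
from scipy.spatial.transform import Rotation as R
def snap(name,tag):
    o=ctrl.get_obs(); d=vision.get_image(name); d['obs']=o
    cv2.imwrite(f'pics/{tag}.png',d['img']); pickle.dump(d,open(f'pics/{tag}.pkl','wb')); return d
def load(tag): return pickle.load(open(f'pics/{tag}.pkl','rb'))
def cam(d):
    if 'hand_eye' in d:
        T=np.eye(4);T[:3,:3]=R.from_rotvec(d['obs']['orientation']).as_matrix();T[:3,3]=d['obs']['ee_pos']
        W=T@np.array(d['hand_eye']); Rc=W[:3,:3].T; t=-Rc@W[:3,3]
    else:
        Rc=R.from_rotvec(np.ravel(d['rvec'])).as_matrix(); t=np.ravel(d['tvec'])
    return Rc,t
def ray(d,uv):
    Rc,t=cam(d); K=np.array(d['mtx']); p=np.linalg.inv(K)@[uv[0],uv[1],1]; p=p[:2]
    s=p.copy()
    for _ in range(30): s=p/(1+d['k1']*(s@s))
    return -Rc.T@t, Rc.T@np.array([s[0],s[1],1])
def onz(d,uv,z):
    c,v=ray(d,uv); return c+v*(z-c[2])/v[2]
def proj(d,P):
    Rc,t=cam(d); K=np.array(d['mtx']); q=Rc@np.asarray(P,float)+t; s=q[:2]/q[2]; s=s*(1+d['k1']*(s@s))
    return (K@[s[0],s[1],1])[:2]
def tri(*obs):
    A=np.zeros((3,3));b=np.zeros(3)
    for d,uv in obs:
        c,v=ray(d,uv);v=v/np.linalg.norm(v);M=np.eye(3)-np.outer(v,v);A+=M;b+=M@c
    x=np.linalg.solve(A,b)
    return x,[np.linalg.norm(proj(d,x)-uv) for d,uv in obs]
E
python3 - <<'E'
from h import *
for n in('scene','side','wrist'): d=snap(n,n+'0')
print(ctrl.get_obs()); print(d['hand_eye'],d['mtx'],d['k1'])
for n in('scene0','side0'):
    c,v=ray(load(n),(280,210)); print(n,c,v)
E
```

```text
total 12
drwxr-xr-x  3 agent agent 4096 Dec  7 15:46 .
drwxr-xr-x 23 root  root  4096 Dec  7 15:46 ..
drwxr-xr-x  2 agent agent 4096 Dec  7 15:46 pics
{'t': 0.15, 'qpos': array([-1.27002096e+00,  4.23693503e-01,  1.63049658e+00,  2.19944862e-05,
        1.08859131e+00, -1.90077633e-02]), 'qvel': array([-1.61571053e-03, -2.15762411e-03, -2.02493526e-03, -4.14517885e-04,
        8.34616359e-06, -5.95978220e-04]), 'joint_torque': array([ 1.10684919e-03, -5.44981885e+01, -2.73920077e+01,  6.44808845e-02,
        2.03886791e-02, -5.99798159e-05]), 'ee_pos': array([ 196.37452125, -592.89865261,  222.06967669]), 'orientation': array([ 2.04896015,  0.33167038, -2.04926658]), 'ft_force': array([-0.43972591, -0.40759522,  0.71078129]), 'moment': array([ 0.01023898,  0.01316665, -0.00045922]), 'width': 88.05226154732377}
[[-2.11721608e-03 -2.86726603e-01  9.58010111e-01 -1.62646401e+02]
 [ 9.99996629e-01  8.32742103e-04  2.45924154e-03  6.17345944e-01]
 [-1.50290533e-03  9.58012089e-01  2.86723873e-01 -7.91701175e+01]
 [ 0.00000000e+00  0.00000000e+00  0.00000000e+00  1.00000000e+00]] [[348.07248257   0.         279.3211726 ]
 [  0.         348.07248257 211.13196964]
 [  0.           0.           1.        ]] -0.04415848045880225
scene0 [ 25.79886556 983.18499742 930.97325452] [ 0.40892983 -0.6195058  -0.6706068 ]
side0 [ 322.4857222  1066.15632992  712.00131318] [ 0.20852222 -0.81532946 -0.54019602]
```

View pics/scene0.png

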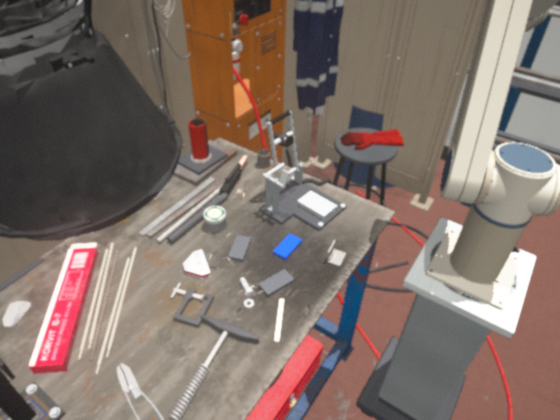

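View pics/side0.png

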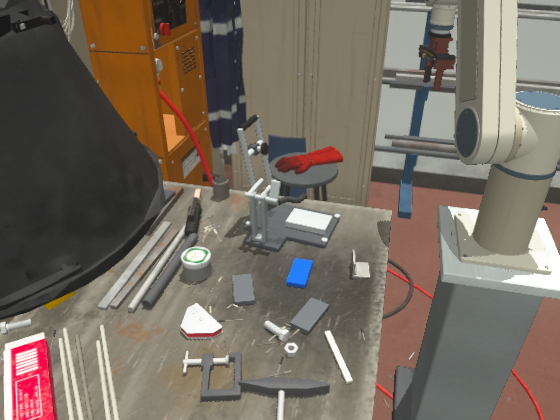

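View pics/wrist0.png

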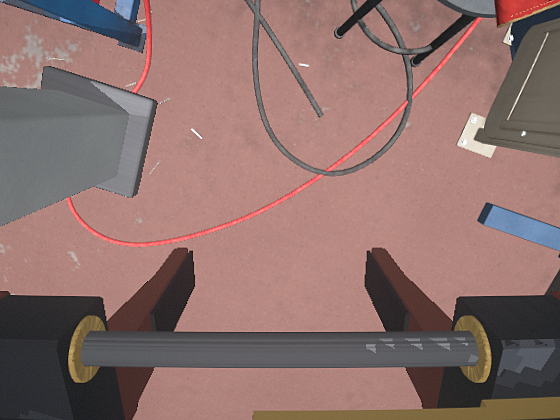

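The scene and side views show the press at about (300,200) and (295,225), with two grey coupons at (240,247)/(275,283) and (243,289)/(310,315). The blue one is at (287,245). The wrist sees only the floor. I'll zoom in next.

```bash
python3 - <<'E'
from h import *
for n,(x0,y0,x1,y1) in {'scene0':(210,95,380,315),'side0':(210,95,380,360)}.items():
    im=load(n)['img'][y0:y1,x0:x1]
    if n=='side0':
        for k,(a,b) in enumerate(((100,260),(230,360))):
            c=load(n)['img'][a:b,215:375]; cv2.imwrite(f'pics/side0z{k}.png',cv2.resize(c,None,fx=4.5 if k else 3.7,fy=4.5 if k else 3.7,interpolation=cv2.INTER_CUBIC))
    else:
        for k,(a,b) in enumerate(((95,235),(215,310))):
            c=load(n)['img'][a:b,220:360]; cv2.imwrite(f'pics/scene0z{k}.png',cv2.resize(c,None,fx=4,fy=4,interpolation=cv2.INTER_CUBIC))
E
```

```text
(no output)
```

View pics/side0z0.png

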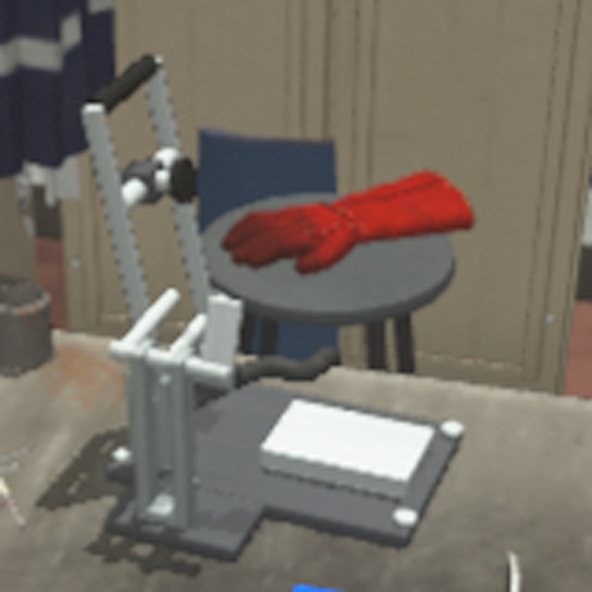

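View pics/side0z1.png

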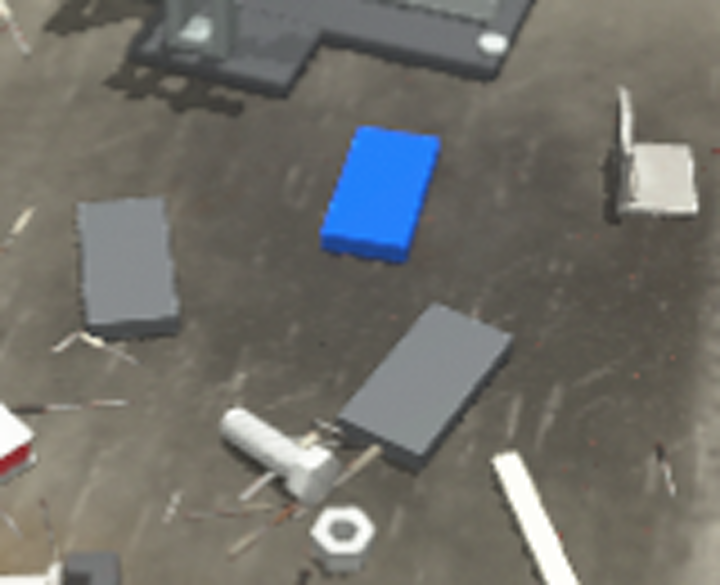

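View pics/scene0z0.png

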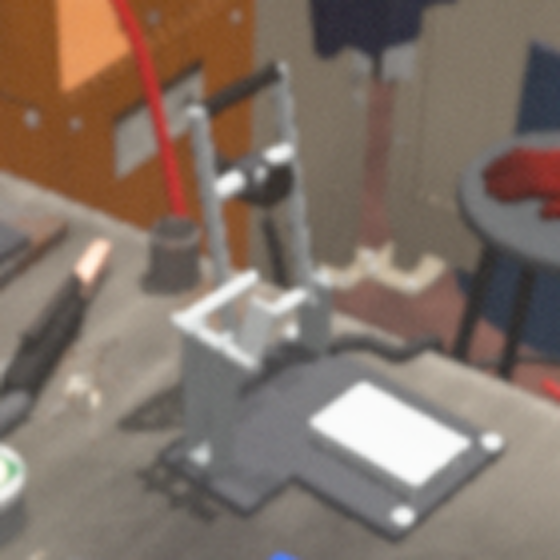

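View pics/scene0z1.png

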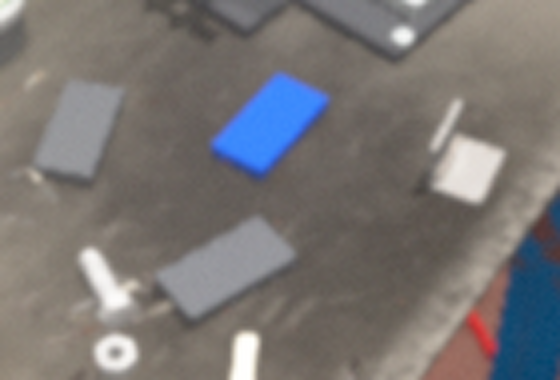

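```bash
python3 - <<'E'
from h import *
sc,sd=load('scene0'),load('side0')
def m(p,off,s): return (np.array(p)+.5)/s-.5+np.array(off)
S1=lambda p:m(p,(215,230),4.5); C1=lambda p:m(p,(220,215),4); S0=lambda p:m(p,(215,100),3.7); C0=lambda p:m(p,(220,95),4)
def go(nm,sp,cp,fs,fc,z):
    print(nm); A=[]
    for a,b in zip(sp,cp):
        x,e=tri((sd,fs(a)),(sc,fc(b))); y=onz(sd,fs(a),z);w=onz(sc,fc(b),z); A.append((y+w)/2)
        print(x.round(),np.round(e,1),y.round(),w.round())
    A=np.array(A);c=A.mean(0);print('centre',c.round(1),'sides',[np.linalg.norm(A[i]-A[i-1]).round(1) for i in range(4)],'yaws',[np.degrees(np.arctan2(*(A[i]-A[i-1])[[1,0]])).round(1) for i in range(4)])
go('L',[(78,203),(164,198),(178,320),(87,324)],[(68,80),(124,86),(92,180),(35,165)],S1,C1,12)
go('R',[(433,305),(512,338),(417,458),(340,420)],[(258,216),(297,252),(192,320),(157,270)],S1,C1,12)
go('anvil',[(295,400),(435,433),(408,483),(262,448)],[(365,381),(468,438),(412,487),(310,424)],S0,C0,30)
go('bar ends',[(95,106),(155,62)],[(200,108),(280,70)],S0,C0,276)
E
```

```text
L
[637. 295.   2.] [0.1 0. ] [632. 307.  12.] [630. 303.  12.]
[597. 276.  -0.] [0.9 0.7] [591. 292.  12.] [592. 283.  12.]
[563. 360.  -4.] [0.1 0.1] [557. 376.  12.] [553. 371.  12.]
[606. 373.  -5.] [0. 0.] [599. 389.  12.] [595. 384.  12.]
centre [593.7 338.2  12. ] sides [np.float64(88.6), np.float64(43.7), np.float64(93.1), np.float64(43.9)] yaws [np.float64(-67.4), np.float64(-156.8), np.float64(112.6), np.float64(17.3)]
R
[443. 321.  -1.] [0.4 0.3] [440. 336.  12.] [438. 330.  12.]
[402. 333.  -2.] [0.9 0.7] [399. 349.  12.] [398. 341.  12.]
[431. 419.  -5.] [0.1 0.1] [428. 434.  12.] [424. 429.  12.]
[473. 401.  -5.] [1.5 1.1] [467. 420.  12.] [467. 409.  12.]
centre [432.7 381.   12. ] sides [np.float64(86.3), np.float64(42.1), np.float64(90.7), np.float64(44.4)] yaws [np.float64(-109.0), np.float64(163.4), np.float64(72.5), np.float64(-22.4)]
anvil
[556.  -9.  15.] [0.3 0.3] [550.  16.  30.] [548.   7.  30.]
[446.   8.  15.] [1.2 1. ] [441.  35.  30.] [442.  20.  30.]
[451.  93.  25.] [0.4 0.3] [450. 102.  30.] [450.  97.  30.]
[562.  70.  19.] [0.1 0.1] [559.  84.  30.] [556.  81.  30.]
centre [499.3  55.2  30. ] sides [np.float64(71.7), np.float64(108.6), np.float64(72.7), np.float64(108.9)] yaws [np.float64(-96.6), np.float64(171.4), np.float64(83.6), np.float64(-9.1)]
bar ends
[680.  62. 271.] [0.3 0.2] [676.  73. 276.] [677.  67. 276.]
[664. -25. 271.] [0.1 0.1] [660. -12. 276.] [660. -18. 276.]Traceback (most recent call last):
  File "<stdin>", line 14, in <module>
  File "<stdin>", line 10, in go
IndexError: index 2 is out of bounds for axis 0 with size 2
```

```bash
cat >> h.py <<'E'
def pose():
    o=ctrl.get_obs(); return np.array(o['ee_pos']),R.from_rotvec(o['orientation']),o
def down(psi):  # tool x down, tool z at world angle psi (deg)
    a=np.radians(psi); z=np.array([np.cos(a),np.sin(a),0]); x=np.array([0,0,-1.]); return R.from_matrix(np.c_[x,np.cross(z,x),z])
def plan(P,Rt,n=8,start=None):
    p,r,o=pose() if start is None else (*start,None)
    w=(r.inv()*Rt).as_rotvec(); dp=(np.array(P)-p)
    print('total tool shift mm',r.inv().apply(dp).round(1),'world',dp.round(1),'turn rad',w.round(3))
    for i in range(n):
        ri=r*R.from_rotvec(w*i/n); print([list((ri.inv().apply(dp/n)/1000).round(4)),list((w/n).round(4))])
def st():
    p,r,o=pose();M=r.as_matrix();print('t',round(o['t'],2),'p',p.round(1),'x',M[:,0].round(3),'y',M[:,1].round(3),'z',M[:,2].round(3),'psi',round(float(np.degrees(np.arctan2(M[1,2],M[0,2]))),2),'F',o['ft_force'].round(1),'w',round(o['width'],1),'q',np.round(o['qpos'],2))
E
python3 -c "
from h import *
st()"
```

```text
t 0.15 p [ 196.4 -592.9  222.1] x [-0.     0.001 -1.   ] y [ 0.314 -0.949 -0.001] z [-0.949 -0.314 -0.   ] psi -161.68 F [-0.4 -0.4  0.7] w 88.1 q [-1.27  0.42  1.63  0.    1.09 -0.02]
```

```bash
python3 -c "
from h import *
p,r,o=pose()
plan([510,200,360],down(-8),24)"
```

```text
total tool shift mm [-137.1 -654.3 -547. ] world [313.6 792.9 137.9] turn rad [-2.682e+00 -2.000e-03  0.000e+00]
[[np.float64(-0.0057), np.float64(-0.0273), np.float64(-0.0228)], [np.float64(-0.1118), np.float64(-0.0001), np.float64(0.0)]]
[[np.float64(-0.0057), np.float64(-0.0245), np.float64(-0.0257)], [np.float64(-0.1118), np.float64(-0.0001), np.float64(0.0)]]
[[np.float64(-0.0057), np.float64(-0.0215), np.float64(-0.0283)], [np.float64(-0.1118), np.float64(-0.0001), np.float64(0.0)]]
[[np.float64(-0.0057), np.float64(-0.0182), np.float64(-0.0305)], [np.float64(-0.1118), np.float64(-0.0001), np.float64(0.0)]]
[[np.float64(-0.0057), np.float64(-0.0147), np.float64(-0.0323)], [np.float64(-0.1118), np.float64(-0.0001), np.float64(0.0)]]
[[np.float64(-0.0057), np.float64(-0.011), np.float64(-0.0338)], [np.float64(-0.1118), np.float64(-0.0001), np.float64(0.0)]]
[[np.float64(-0.0057), np.float64(-0.0072), np.float64(-0.0348)], [np.float64(-0.1118), np.float64(-0.0001), np.float64(0.0)]]
[[np.float64(-0.0057), np.float64(-0.0033), np.float64(-0.0354)], [np.float64(-0.1118), np.float64(
[... 1340 characters left out ...]
(-0.0149)], [np.float64(-0.1118), np.float64(-0.0001), np.float64(0.0)]]
[[np.float64(-0.0057), np.float64(0.0337), np.float64(-0.0112)], [np.float64(-0.1118), np.float64(-0.0001), np.float64(0.0)]]
[[np.float64(-0.0057), np.float64(0.0347), np.float64(-0.0074)], [np.float64(-0.1118), np.float64(-0.0001), np.float64(0.0)]]
[[np.float64(-0.0057), np.float64(0.0354), np.float64(-0.0035)], [np.float64(-0.1118), np.float64(-0.0001), np.float64(0.0)]]
[[np.float64(-0.0057), np.float64(0.0355), np.float64(0.0005)], [np.float64(-0.1118), np.float64(-0.0001), np.float64(0.0)]]
[[np.float64(-0.0057), np.float64(0.0352), np.float64(0.0044)], [np.float64(-0.1118), np.float64(-0.0001), np.float64(0.0)]]
```

```bash
python3 -m crank '[[[-0.006,-0.027,-0.023],[-0.112,0,0],0.0878],[[-0.006,-0.024,-0.026],[-0.112,0,0],0.0878],[[-0.006,-0.021,-0.028],[-0.112,0,0],0.0878],[[-0.006,-0.018,-0.030],[-0.112,0,0],0.0878],[[-0.006,-0.015,-0.032],[-0.112,0,0],0.0878],[[-0.006,-0.011,-0.034],[-0.112,0,0],0.0878],[[-0.006,-0.007,-0.035],[-0.112,0,0],0.0878],[[-0.006,-0.003,-0.035],[-0.112,0,0],0.0878]]'; python3 -c "
from h import *
st()"
```

```text
t: 0.82
ee_pos: [301.6, -329.0, 270.8]
orientation: [1.462, 1.023, -1.462]
ft_force: [0.5, 0.1, 0.4]
width: 87.6
t 0.82 p [ 301.6 -329.   270.8] x [-0.  0. -1.] y [ 0.939 -0.343 -0.   ] z [-0.343 -0.939 -0.   ] psi -110.05 F [0.5 0.1 0.4] w 87.6 q [-0.86  0.09  1.96  0.    1.09 -0.51]
```

```bash
python3 -m crank '[[[-0.006,0.001,-0.035],[-0.112,0,0],0.0878],[[-0.006,0.005,-0.035],[-0.112,0,0],0.0878],[[-0.006,0.009,-0.034],[-0.112,0,0],0.0878],[[-0.006,0.012,-0.033],[-0.112,0,0],0.0878],[[-0.006,0.016,-0.032],[-0.112,0,0],0.0878],[[-0.006,0.019,-0.030],[-0.112,0,0],0.0878],[[-0.006,0.022,-0.027],[-0.112,0,0],0.0878],[[-0.006,0.025,-0.025],[-0.112,0,0],0.0878]]' && python3 -m crank '[[[-0.006,0.028,-0.022],[-0.112,0,0],0.0878],[[-0.006,0.030,-0.018],[-0.112,0,0],0.0878],[[-0.006,0.032,-0.015],[-0.112,0,0],0.0878],[[-0.006,0.034,-0.011],[-0.112,0,0],0.0878],[[-0.006,0.035,-0.007],[-0.112,0,0],0.0878],[[-0.006,0.035,-0.004],[-0.112,0,0],0.0878],[[-0.006,0.035,0],[-0.112,0,0],0.0878],[[0,0.03,0.004],[-0.112,0,0],0.0878]]'; python3 -c "
from h import *
st(); snap('wrist','w1')
st()"
```

```text
t: 1.48
ee_pos: [404.2, -66.3, 319.1]
orientation: [0.798, 1.419, -0.798]
ft_force: [1.5, -0.5, 0.1]
width: 87.4
t: 2.15
ee_pos: [505.5, 193.4, 361.7]
orientation: [0.101, 1.567, -0.099]
ft_force: [-0.3, -0.3, -0.1]
width: 87.8
t 2.15 p [505.5 193.4 361.7] x [ 0.002  0.001 -1.   ] y [0.127 0.992 0.001] z [ 0.992 -0.127  0.001] psi -7.3 F [-0.3 -0.3 -0.1] w 87.8 q [ 0.34  0.16  1.66  0.    1.32 -1.1 ]
t 2.2 p [507.1 196.9 361. ] x [ 0.002  0.003 -1.   ] y [0.119 0.993 0.003] z [ 0.993 -0.119  0.002] psi -6.83 F [ 1.2  2.5 -0. ] w 87.7 q [ 0.35  0.17  1.66  0.    1.31 -1.1 ]
```

View pics/w1.png

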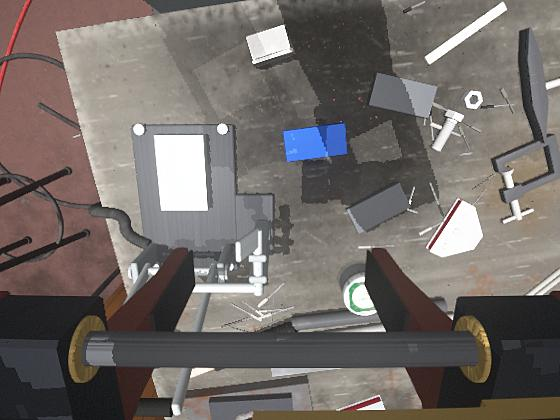

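The wrist view shows the anvil at (182,172), coupons at (403,95) and (379,207), the blue one at (315,142), and the bolt at (448,130). The arm was still settling, so I'm taking a settled picture.

```bash
python3 -c "
from h import *
d=snap('wrist','w1'); st()
d=snap('wrist','w2'); st()
im=d['img']
cv2.imwrite('pics/w2a.png',cv2.resize(im[100:300,110:290],None,fx=3,fy=3,interpolation=cv2.INTER_CUBIC))
cv2.imwrite('pics/w2b.png',cv2.resize(im[60:250,330:490],None,fx=3,fy=3,interpolation=cv2.INTER_CUBIC))
"
```

```text
t 2.25 p [505.8 194.3 360.4] x [ 0.     0.001 -1.   ] y [0.127 0.992 0.001] z [ 0.992 -0.127  0.   ] psi -7.3 F [-0.2 -0.  -0.5] w 87.6 q [ 0.34  0.16  1.66  0.    1.31 -1.1 ]
t 2.3 p [504.8 192.4 360.1] x [-0.001 -0.    -1.   ] y [ 0.131  0.991 -0.001] z [ 0.991 -0.131 -0.001] psi -7.54 F [-0.1  0.9  0.3] w 88.3 q [ 0.34  0.16  1.67 -0.    1.31 -1.1 ]
```

View pics/w2a.png

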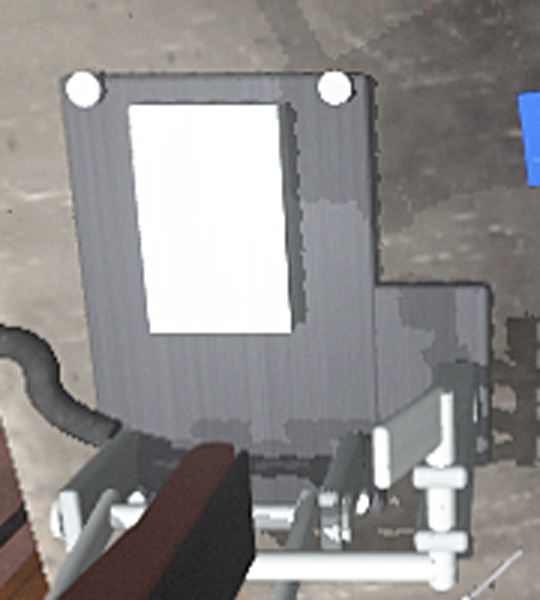

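View pics/w2b.png

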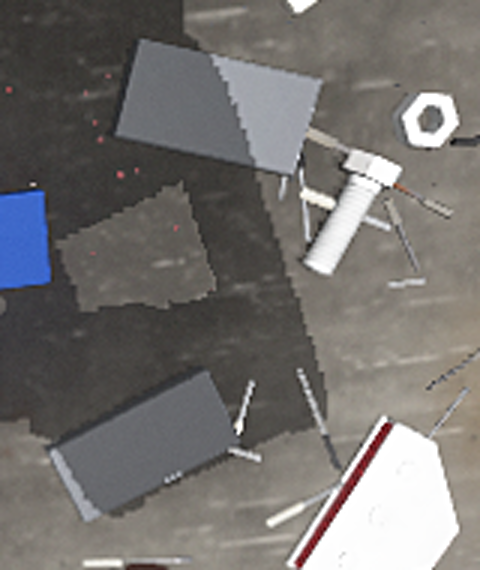

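```bash
cat >> h.py <<'E'
from scipy.optimize import least_squares
def fitrect(obs,lx,ly,x0,fixz=None):
    # obs: list of (d, [4 uv of corners, order (+,+),(+,-),(-,-),(-,+)] ), x0=(x,y,z,yawdeg)
    sg=np.array([(1,1),(1,-1),(-1,-1),(-1,1)])*[lx/2,ly/2]
    def f(v):
        z=v[2] if fixz is None else fixz
        a=np.radians(v[3]);M=np.array([[np.cos(a),-np.sin(a)],[np.sin(a),np.cos(a)]]);r=[]
        for d,uv in obs:
            for s,u in zip(sg,uv):
                if u is None: continue
                r+=list(proj(d,[*(M@s+v[:2]),z])-u)
        return np.array(r)
    s=least_squares(f,x0); return s.x.round(2), f(s.x).round(1)
def mm(p,off,s): return (np.array(p)+.5)/s-.5+np.array(off)
E
python3 - <<'E'
from h import *
sc,sd,w=load('scene0'),load('side0'),load('w2')
S1=lambda P:[mm(p,(215,230),4.5) for p in P]; C1=lambda P:[mm(p,(220,215),4) for p in P]; S0=lambda P:[mm(p,(215,100),3.7) for p in P]; C0=lambda P:[mm(p,(220,95),4) for p in P]
Wb=lambda P:[mm(p,(330,60),3) for p in P]; Wa=lambda P:[mm(p,(110,100),3) for p in P]
# L: long axis yaw ~113 => +x end is at y larger. local +y is to -x world
Lw=Wb([(238,446),(208,371),(52,449),(85,520)]) # placeholders order by world below
def show(nm,objs,lx,ly,x0):
    for k,v in objs.items(): print(nm,k,*fitrect([v],lx,ly,x0,fixz=x0[2]))
    print(nm,'all z free',*fitrect(list(objs.values()),lx,ly,x0))
# world for wrist image: right=+y, down=+x.  L: +long end (113deg): +y side =right end; +short(203deg)=-x => up
L={'w':(w,Wb([(208,371),(238,446),(85,520),(52,449)])),
   's':(sd,S1([(178,320),(87,324),(78,203),(164,198)])),
   'c':(sc,C1([(92,180),(35,165),(68,80),(124,86)]))}
show('L',L,90,45,[594,338,12,113])
# R long axis 72: + end right; +short(162deg)= -x => up
Rr={'w':(w,Wb([(322,80),(293,174),(117,135),(140,38)])),
   's':(sd,S1([(417,458),(340,420),(433,305),(512,338)])),
   'c':(sc,C1([(192,320),(157,270),(258,216),(297,252)]))}
show('R',Rr,90,45,[433,381,12,72])
# anvil long axis -8 : + end down; +short(82)= right
A={'w':(w,Wa([(291,332),(150,332),(129,104),(279,104)])),
   's':(sd,S0([(262,448),(295,400),(435,433),(408,483)])),
   'c':(sc,C0([(310,424),(365,381),(468,438),(412,487)]))}
show('A',A,110,70,[499,55,30,-8])
E
```

```text
L w [594.99 334.7   12.   110.39] [ 0.7 -0.6  1.6 -0.1 -0.7  0.8 -1.6  0. ]
L s [594.85 340.92  12.   111.41] [ 0.2 -0.5 -0.4  0.5  0.   0.2  0.2 -0.3]
L c [592.49 335.51  12.   113.01] [ 0.4 -0.8 -0.5  0.4 -0.1 -0.2  0.2  0.7]
L all z free [596.16 335.42   7.68 111.08] [-0.  -0.7  1.1 -0.6 -0.5  0.7 -1.6  0.3  0.3 -0.8 -0.1  0.1  0.5 -0.
  0.6 -0.4 -1.1 -0.3 -1.8  0.5 -0.4  0.2 -0.3  1.4]
R w [432.96 377.28 593.35  71.47] [ 0.6 -0.3  0.7  0.6 -1.   0.2 -0.2 -0.5]
R s [433.7  384.79  12.43  71.59] [ 0.8  0.3 -1.1 -0.1 -0.2 -0.4  0.5  0.1]
R c [431.74 377.   593.34  71.53] [ 0.1 -0.7 -0.8  0.9  0.2 -0.7  0.4  0.5]
R all z free [433.34 378.47   7.79  71.48] [ 0.1  0.   0.3  0.7 -0.8  0.4 -0.2  0.   1.5 -0.5 -0.3 -0.9  0.5 -0.9
  1.1 -0.5 -0.7  0.4 -1.6  1.9 -0.6  0.3 -0.4  1.6]
A w [500.48  50.57  46.04  -7.52] [-0.  -0.1  0.1 -0.3  0.1  0.2 -0.1  0.2]
A s [499.72  59.29  30.    -8.22] [-0.3  0.3  0.2  0.2  0.4 -0.4 -0.3 -0.1]
A c [498.89  51.23  14.87  -8.26] [-0.3 -0.7 -0.4  0.3  0.   1.1  0.6 -0.6]
A all z free [501.13  49.    24.98  -7.65] [-0.4 -0.4  0.2 -0.8  0.4  0.5 -0.3  0.6  0.1 -0.2  0.3 -0.2  0.3 -1.1
 -0.  -0.9 -0.6 -0.1 -0.9  0.9 -0.4  1.4  0.4 -0.1]
```

```bash
sed -i 's/print(\[list((ri.inv/print("%d"%i,[[float(t) for t in (ri.inv/; s/round(4)),list((w\/n).round(4))\])/round(4)],[float(t) for t in (w\/n).round(4)]])/' h.py; grep -n 'ri.inv' h.py; python3 -c "
from h import *
st();plan([591,346,110],down(-69.3),16)"
```

```text
40:        ri=r*R.from_rotvec(w*i/n); print("%d"%i,[[float(t) for t in (ri.inv().apply(dp/n)/1000).round(4)],[float(t) for t in (w/n).round(4)]])
t 2.3 p [504.8 192.4 360.1] x [-0.001 -0.    -1.   ] y [ 0.131  0.991 -0.001] z [ 0.991 -0.131 -0.001] psi -7.54 F [-0.1  0.9  0.3] w 88.3 q [ 0.34  0.16  1.67 -0.    1.31 -1.1 ]
total tool shift mm [249.9 163.7  65.5] world [  86.2  153.6 -250.1] turn rad [ 1.078e+00 -1.000e-03  1.000e-03]
0 [[0.0156, 0.0102, 0.0041], [0.0674, -0.0, 0.0001]]
1 [[0.0156, 0.0105, 0.0034], [0.0674, -0.0, 0.0001]]
2 [[0.0156, 0.0107, 0.0027], [0.0674, -0.0, 0.0001]]
3 [[0.0156, 0.0108, 0.002], [0.0674, -0.0, 0.0001]]
4 [[0.0156, 0.0109, 0.0012], [0.0674, -0.0, 0.0001]]
5 [[0.0156, 0.011, 0.0005], [0.0674, -0.0, 0.0001]]
6 [[0.0156, 0.011, -0.0003], [0.0674, -0.0, 0.0001]]
7 [[0.0156, 0.011, -0.001], [0.0674, -0.0, 0.0001]]
8 [[0.0156, 0.0109, -0.0017], [0.0674, -0.0, 0.0001]]
9 [[0.0156, 0.0107, -0.0025], [0.0674, -0.0, 0.0001]]
10 [[0.0156, 0.0105, -0.0032], [0.0674, -0.0, 0.0001]]
11 [[0.0156, 0.0103, -0.0039], [0.0674, -0.0, 0.0001]]
12 [[0.0156, 0.01, -0.0046], [0.0674, -0.0, 0.0001]]
13 [[0.0156, 0.0097, -0.0052], [0.0674, -0.0, 0.0001]]
14 [[0.0156, 0.0093, -0.0059], [0.0674, -0.0, 0.0001]]
15 [[0.0156, 0.0089, -0.0065], [0.0674, -0.0, 0.0001]]
```

```bash
python3 -m crank '[[[0.0156,0.010,0.004],[0.067,0,0],0.0878],[[0.0156,0.0105,0.0035],[0.067,0,0],0.0878],[[0.0156,0.0105,0.0025],[0.067,0,0],0.0878],[[0.0156,0.011,0.002],[0.067,0,0],0.0878],[[0.0156,0.011,0.001],[0.067,0,0],0.0878],[[0.0156,0.011,0.0005],[0.067,0,0],0.0878],[[0.0156,0.011,-0.0005],[0.067,0,0],0.0878],[[0.0156,0.011,-0.001],[0.067,0,0],0.0878]]' && python3 -m crank '[[[0.018,0.012,-0.002],[0.079,0,0],0.0878],[[0.018,0.012,-0.003],[0.079,0,0],0.0878],[[0.018,0.012,-0.004],[0.079,0,0],0.0878],[[0.018,0.0115,-0.005],[0.079,0,0],0.0878],[[0.018,0.011,-0.0055],[0.079,0,0],0.0878],[[0.018,0.011,-0.006],[0.079,0,0],0.0878],[[0.0168,0.010,-0.008],[0.064,0,0],0.0878],[[0,0,0],[0,0,0],0.0878]]'; python3 -c "
from h import *
st();snap('wrist','w3pre'); st(); snap('wrist','w3'); st()"
```

```text
t: 2.97
ee_pos: [547.3, 266.5, 235.0]
orientation: [0.529, 1.506, -0.53]
ft_force: [0.1, 0.2, -0.4]
width: 87.8
t: 3.63
ee_pos: [589.0, 342.9, 107.5]
orientation: [0.938, 1.36, -0.945]
ft_force: [-1.7, -0.2, -0.8]
width: 87.7
t 3.63 p [589.  342.9 107.5] x [-0.004 -0.002 -1.   ] y [ 0.936  0.351 -0.005] z [ 0.351 -0.936  0.001] psi -69.46 F [-1.7 -0.2 -0.8] w 87.7 q [ 0.51  0.64  1.56 -0.    0.95  0.15]
t 3.68 p [589.  342.5 109.1] x [-0.004 -0.002 -1.   ] y [ 0.935  0.355 -0.004] z [ 0.355 -0.935  0.001] psi -69.24 F [-0.6 -0.6  0.4] w 88.1 q [ 0.51  0.64  1.56 -0.    0.95  0.15]
t 3.73 p [589.5 342.5 110.5] x [-0.002 -0.001 -1.   ] y [ 0.935  0.355 -0.002] z [ 0.355 -0.935  0.001] psi -69.18 F [-0.3 -1.   0.1] w 88.0 q [ 0.51  0.63  1.56 -0.    0.95  0.15]
```

View pics/w3.png

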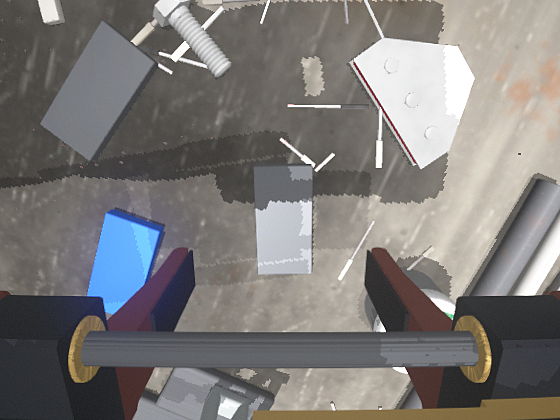

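The coupon sits between the fingers at (254-313,165-274). The second one is at (100,90) and the bolt at (200,40). I'll measure both, using the two wrist positions for height.

```bash
python3 - <<'E'
from h import *
w2,w=load('w2'),load('w3')
cv2.imwrite('pics/w3z.png',cv2.resize(w['img'][150:290,220:350],None,fx=4,fy=4,interpolation=cv2.INTER_CUBIC))
cv2.imwrite('pics/w3y.png',cv2.resize(w['img'][10:170,30:170],None,fx=3.5,fy=3.5,interpolation=cv2.INTER_CUBIC))
E
```

```text
(no output)
```

View pics/w3z.png

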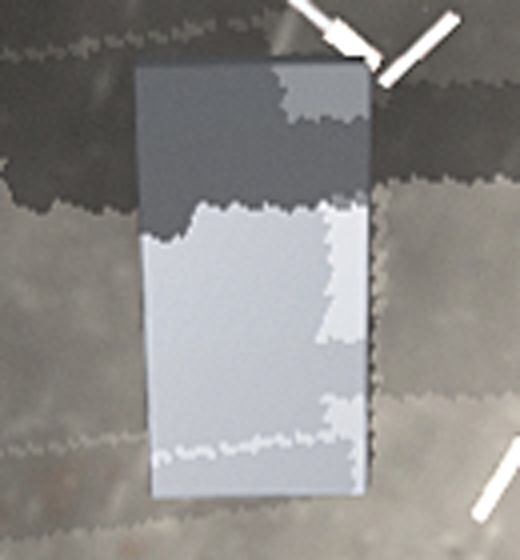

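View pics/w3y.png

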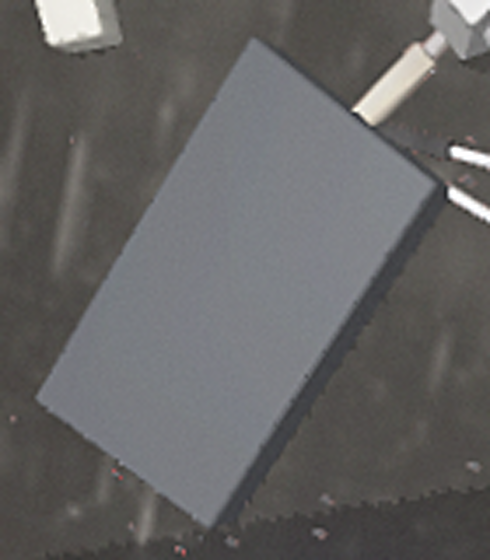

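```bash
python3 - <<'E'
from h import *
w2,w=load('w2'),load('w3')
Wb=lambda P:[mm(p,(330,60),3) for p in P]
Lz=[mm(p,(220,150),4) for p in [(136,66),(371,66),(366,495),(152,495)]]
Ry=[mm(p,(30,10),3.5) for p in [(253,38),(438,186),(212,527),(38,400)]]
L2=Wb([(208,371),(238,446),(85,520),(52,449)]); R2=Wb([(322,80),(293,174),(117,135),(140,38)])
print('L w3',*fitrect([(w,Lz)],90,45,[594,338,12,113]))
print('L w3 z12',*fitrect([(w,Lz)],90,45,[594,338,12,113],12))
print('L both',*fitrect([(w,Lz),(w2,L2)],90,45,[594,338,12,113]))
print('R w3 z12',*fitrect([(w,Ry)],90,45,[433,378,12,72],12))
print('R both',*fitrect([(w,Ry),(w2,R2)],90,45,[433,378,12,72]))
st()
E
```

```text
L w3 [596.09 333.84   8.4  111.61] [-0.   0.4  0.3 -0.3 -0.  -0.4 -0.3  0.2]
L w3 z12 [595.68 334.84   6.69 111.61] [-0.5 -0.2  0.7 -0.9  0.4  0.5 -0.7  1. ]
L both [595.84 334.48   9.93 111.38] [ 0.  -0.2  0.8 -0.7 -0.1 -0.2 -0.7  0.2 -0.3 -0.6  1.  -0.5 -0.7  1.2
 -2.   0.7]
R w3 z12 [433.9  377.31  12.    71.55] [ 0.1 -1.1  0.7 -0.3  0.   1.6 -0.9  0.1]
R both [432.88 377.25   9.84  71.55] [ 0.2 -0.8  0.4 -0.3  0.2  0.8 -0.4 -0.4 -0.1 -0.3  0.1  0.4 -1.4  0.2
 -0.7 -0.3]
t 3.73 p [589.5 342.5 110.5] x [-0.002 -0.001 -1.   ] y [ 0.935  0.355 -0.002] z [ 0.355 -0.935  0.001] psi -69.18 F [-0.3 -1.   0.1] w 88.0 q [ 0.51  0.63  1.56 -0.    0.95  0.15]
```

```bash
python3 -c "
from h import *
plan([591.3,345.9,3],down(-68.5),8)" | head -2
```

```text
total tool shift mm [107.5   3.1  -2.6] world [   1.8    3.4 -107.5] turn rad [-0.012  0.001  0.002]
0 [[0.0134, 0.0004, -0.0003], [-0.0015, 0.0001, 0.0003]]
```

```bash
python3 -m crank '[[[0.012,0.001,-0.001],[-0.003,0,0],0.0878],[[0.018,0.001,-0.001],[-0.003,0,0],0.0878],[[0.020,0.001,-0.0006],[-0.003,0,0],0.0878],[[0.020,0,0],[-0.003,0,0],0.0878],[[0.016,0,0],[0,0,0],0.0878],[[0.012,0,0],[0,0,0],0.0878],[[0.006,0,0],[0,0,0],0.0878],[[0,0,0],[0,0,0],0.0878]]'; python3 -c "
from h import *
st()"
```

```text
t: 4.4
ee_pos: [591.4, 346.9, 5.9]
orientation: [0.927, 1.364, -0.93]
ft_force: [-1.0, -0.7, -0.4]
width: 87.6
t 4.4 p [591.4 346.9   5.9] x [-0.002 -0.001 -1.   ] y [ 0.931  0.366 -0.002] z [ 0.366 -0.931  0.   ] psi -68.52 F [-1.  -0.7 -0.4] w 87.6 q [ 0.51  0.78  1.57 -0.    0.79  0.14]
```

```bash
python3 -m crank '[[[0.0025,0,0],[0,0,0],0.0878],[[0,0,0],[0,0,0],0.07],[[0,0,0],[0,0,0],0.05],[[0,0,0],[0,0,0],0.03],[[0,0,0],[0,0,0],0.03],[[0,0,0],[0,0,0],0.03],[[0,0,0],[0,0,0],0.03],[[0,0,0],[0,0,0],0.03]]'; python3 -c "
from h import *
st()"
```

```text
t: 5.07
ee_pos: [591.4, 347.3, 4.6]
orientation: [0.928, 1.364, -0.93]
ft_force: [-0.1, -0.4, 6.9]
width: 44.7
t 5.07 p [591.4 347.3   4.6] x [-0.001 -0.    -1.   ] y [ 0.931  0.366 -0.001] z [ 0.366 -0.931 -0.   ] psi -68.52 F [-0.1 -0.4  6.9] w 44.7 q [0.51 0.78 1.57 0.   0.79 0.14]
```

```bash
python3 -m crank '[[[-0.004,0,0],[0,0,0],0.03],[[-0.010,0,0],[0,0,0],0.03],[[-0.018,0,0],[0,0,0],0.03],[[-0.020,0,0],[0,0,0],0.03],[[-0.020,0,0],[0,0,0],0.03],[[-0.016,0,0],[0,0,0],0.03],[[-0.010,0,0],[0,0,0],0.03],[[0,0,0],[0,0,0],0.03]]'; python3 -c "
from h import *
st()
plan([480,160,320],down(-7.5),16)"
```

```text
t: 5.73
ee_pos: [593.4, 348.3, 105.5]
orientation: [0.932, 1.362, -0.925]
ft_force: [1.4, 0.8, -5.0]
width: 44.4
t 5.73 p [593.4 348.3 105.5] x [ 0.004  0.002 -1.   ] y [0.93  0.366 0.004] z [ 0.366 -0.931 -0.001] psi -68.51 F [ 1.4  0.8 -5. ] w 44.4 q [ 0.51  0.65  1.55 -0.    0.94  0.14]
total tool shift mm [-215.4 -173.5  133.6] world [-113.4 -188.3  214.5] turn rad [-1.065  0.002 -0.004]
0 [[-0.0135, -0.0108, 0.0083], [-0.0666, 0.0001, -0.0003]]
1 [[-0.0135, -0.0114, 0.0076], [-0.0666, 0.0001, -0.0003]]
2 [[-0.0135, -0.0119, 0.0068], [-0.0666, 0.0001, -0.0003]]
3 [[-0.0135, -0.0123, 0.006], [-0.0666, 0.0001, -0.0003]]
4 [[-0.0135, -0.0127, 0.0052], [-0.0666, 0.0001, -0.0003]]
5 [[-0.0134, -0.013, 0.0043], [-0.0666, 0.0001, -0.0003]]
6 [[-0.0134, -0.0133, 0.0035], [-0.0666, 0.0001, -0.0003]]
7 [[-0.0134, -0.0135, 0.0026], [-0.0666, 0.0001, -0.0003]]
8 [[-0.0134, -0.0136, 0.0017], [-0.0666, 0.0001, -0.0003]]
9 [[-0.0134, -0.0137, 0.0008], [-0.0666, 0.0001, -0.0003]]
10 [[-0.0134, -0.0137, -0.0002], [-0.0666, 0.0001, -0.0003]]
11 [[-0.0134, -0.0137, -0.0011], [-0.0666, 0.0001, -0.0003]]
12 [[-0.0134, -0.0136, -0.002], [-0.0666, 0.0001, -0.0003]]
13 [[-0.0134, -0.0134, -0.0029], [-0.0666, 0.0001, -0.0003]]
14 [[-0.0134, -0.0132, -0.0038], [-0.0666, 0.0001, -0.0003]]
15 [[-0.0134, -0.0129, -0.0046], [-0.0666, 0.0001, -0.0003]]
```

```bash
python3 -m crank '[[[-0.0135,-0.011,0.008],[-0.0666,0,0],0.03],[[-0.0135,-0.0115,0.0075],[-0.0666,0,0],0.03],[[-0.0135,-0.012,0.007],[-0.0666,0,0],0.03],[[-0.0135,-0.0125,0.006],[-0.0666,0,0],0.03],[[-0.0135,-0.0125,0.005],[-0.0666,0,0],0.03],[[-0.0135,-0.013,0.0045],[-0.0666,0,0],0.03],[[-0.0135,-0.0135,0.0035],[-0.0666,0,0],0.03],[[-0.0135,-0.0135,0.0025],[-0.0666,0,0],0.03]]' && python3 -m crank '[[[-0.0165,-0.0165,0.0015],[-0.08,0,0],0.03],[[-0.0165,-0.0165,0.0005],[-0.08,0,0],0.03],[[-0.0165,-0.0165,-0.0005],[-0.08,0,0],0.03],[[-0.0165,-0.0165,-0.0015],[-0.08,0,0],0.03],[[-0.0165,-0.0165,-0.003],[-0.08,0,0],0.03],[[-0.0135,-0.0135,-0.004],[-0.075,0,0],0.03],[[-0.010,-0.0115,-0.005],[-0.057,0,0],0.03],[[0,0,0],[0,0,0],0.03]]'; python3 -c "
from h import *
st();snap('wrist','w4pre'); st(); snap('wrist','w4pre'); st(); d=snap('wrist','w4'); st()
cv2.imwrite('pics/w4z.png',cv2.resize(d['img'][80:300,80:290],None,fx=2.7,fy=2.7,interpolation=cv2.INTER_CUBIC))"
```

```text
t: 6.4
ee_pos: [533.7, 252.6, 210.0]
orientation: [0.515, 1.51, -0.518]
ft_force: [0.2, 0.3, -4.8]
width: 44.8
t: 7.07
ee_pos: [477.2, 158.7, 317.8]
orientation: [0.102, 1.567, -0.102]
ft_force: [0.5, -0.7, -4.0]
width: 44.8
t 7.07 p [477.2 158.7 317.8] x [ 0.001 -0.    -1.   ] y [ 0.129  0.992 -0.   ] z [ 0.992 -0.129  0.001] psi -7.43 F [ 0.5 -0.7 -4. ] w 44.8 q [ 0.3   0.13  1.8  -0.    1.21 -1.14]
t 7.12 p [477.6 159.4 316.8] x [ 0.001  0.    -1.   ] y [0.132 0.991 0.   ] z [ 0.991 -0.132  0.001] psi -7.6 F [-0.1 -0.3 -4.6] w 44.4 q [ 0.3   0.14  1.79 -0.    1.21 -1.14]
t 7.17 p [477.6 159.9 316.1] x [-0.  0. -1.] y [0.133 0.991 0.   ] z [ 0.991 -0.133 -0.   ] psi -7.62 F [-0.1  0.9 -4.3] w 44.1 q [ 0.3   0.14  1.79  0.    1.21 -1.14]
t 7.22 p [477.6 160.1 315.7] x [-0.001 -0.    -1.   ] y [ 0.132  0.991 -0.   ] z [ 0.991 -0.132 -0.001] psi -7.6 F [-0.9 -0.5 -4.8] w 44.9 q [ 0.3   0.14  1.79  0.    1.21 -1.14]
```

View pics/w4.png

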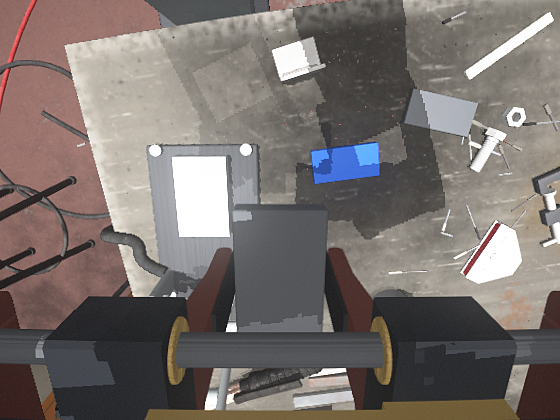

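View pics/w4z.png

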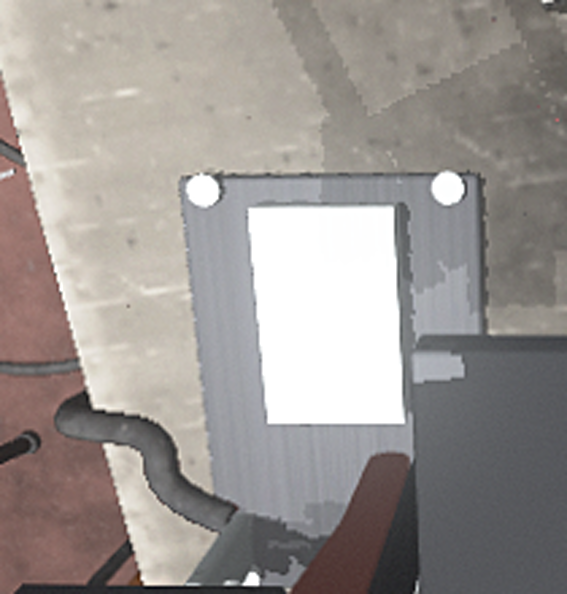

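```bash
python3 - <<'E'
from h import *
w2,w=load('w2'),load('w4')
A4=[mm(p,(80,80),2.7) for p in [(406,424),(266,424),(247,207),(396,206)]]
A2=[mm(p,(110,100),3) for p in [(291,332),(150,332),(129,104),(279,104)]]
print('w4 z30',*fitrect([(w,A4)],110,70,[500,51,30,-8],30))
print('w4',*fitrect([(w,A4)],110,70,[500,51,30,-8]))
print('both',*fitrect([(w,A4),(w2,A2)],110,70,[500,51,30,-8]))
# held coupon in tool frame
T=np.array(w['hand_eye']); K=np.array(w['mtx'])
def tray(uv):
    p=(np.linalg.inv(K)@[*uv,1])[:2]; s=p.copy()
    for _ in range(20): s=p/(1+w['k1']*(s@s))
    return T[:3,3],T[:3,:3]@np.array([*s,1])
for uv in [(233,210.5),(327,210.5)]:
    c,v=tray(uv)
    for xx in (-7.4,):
        print(uv,(c+v*(xx-c[0])/v[0]).round(1))
for uv in [(233,204.5),(327,204.5)]:
    c,v=tray(uv); print(uv,(c+v*(4.6-c[0])/v[0]).round(1))
E
```

```text
w4 z30 [500.98  50.81  30.    -7.42] [-0.7 -0.3  0.7 -0.3  0.6  0.2 -0.6  0.3]
w4 [499.83  52.27  35.59  -7.44] [-0.4  0.2  0.4  0.2  0.3 -0.3 -0.3 -0.1]
both [499.99  51.95  34.42  -7.48] [-0.5  0.1  0.4  0.   0.3 -0.2 -0.3 -0.1  0.3  0.3 -0.   0.1 -0.2 -0.
  0.1 -0.1]
(233, 210.5) [ -7.4 -22.1 -31.6]
(327, 210.5) [ -7.4  21.6 -31.7]
(233, 204.5) [  4.6 -23.7 -31.2]
(327, 204.5) [  4.6  23.2 -31.3]
```

```bash
python3 -c "
from h import *
plan([487.6,52.7,75],down(-7.5),8)" | head -2
```

```text
total tool shift mm [ 240.7 -105.1   24.3] world [  10.  -107.4 -240.7] turn rad [-0.002 -0.001  0.   ]
0 [[0.0301, -0.0131, 0.003], [-0.0002, -0.0001, 0.0]]
```

```bash
python3 -m crank '[[[0.025,-0.020,0.004],[-0.002,0,0],0.03],[[0.035,-0.022,0.004],[0,0,0],0.03],[[0.036,-0.020,0.004],[0,0,0],0.03],[[0.036,-0.015,0.004],[0,0,0],0.03],[[0.036,-0.012,0.003],[0,0,0],0.03],[[0.034,-0.010,0.003],[0,0,0],0.03],[[0.024,-0.005,0.002],[0,0,0],0.03],[[0.012,-0.001,0],[0,0,0],0.03]]' && python3 -m crank '[[[0,0,0],[0,0,0],0.03],[[0,0,0],[0,0,0],0.03],[[0,0,0],[0,0,0],0.03],[[0,0,0],[0,0,0],0.03],[[0,0,0],[0,0,0],0.03],[[0,0,0],[0,0,0],0.03],[[0,0,0],[0,0,0],0.03],[[0,0,0],[0,0,0],0.03]]'; python3 -c "
from h import *
st();plan([487.6,52.7,36.5],down(-7.5),8); d=snap('wrist','w5')" | head -4
```

```text
t: 7.88
ee_pos: [486.1, 52.1, 74.2]
orientation: [0.102, 1.574, -0.104]
ft_force: [-0.8, -0.4, -5.0]
width: 44.9
t: 8.55
ee_pos: [488.4, 52.9, 79.1]
orientation: [0.101, 1.568, -0.101]
ft_force: [-0.2, -0.4, -4.1]
width: 44.7
t 8.55 p [488.4  52.9  79.1] x [ 0.001  0.    -1.   ] y [0.129 0.992 0.   ] z [ 0.992 -0.129  0.001] psi -7.39 F [-0.2 -0.4 -4.1] w 44.7 q [ 0.08  0.46  2.01 -0.    0.67 -1.36]
total tool shift mm [42.6 -0.3 -0.8] world [ -0.8  -0.2 -42.6] turn rad [ 0.002  0.001 -0.   ]
0 [[0.0053, -0.0, -0.0001], [0.0003, 0.0001, -0.0]]
1 [[0.0053, -0.0, -0.0001], [0.0003, 0.0001, -0.0]]
```

View pics/w5.png

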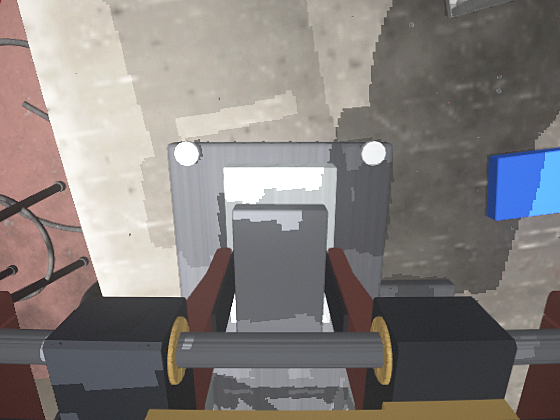

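```bash
python3 - <<'E'
from h import *
w=load('w5'); a=np.radians(-7.5)
M=np.array([[np.cos(a),-np.sin(a)],[np.sin(a),np.cos(a)]])
im=cv2.resize(w['img'],None,fx=1,fy=1)
for z in (30,12):
  for s in [(-55,35),(-55,-35)]:
    print(z,s,proj(w,[*(M@s+[500.7,51]),z]).round(1))
cv2.imwrite('pics/w5z.png',cv2.resize(w['img'][140:260,200:360],None,fx=4,fy=4,interpolation=cv2.INTER_CUBIC))
E
```

```text
30 (-55, 35) [337.3 167.5]
30 (-55, -35) [223.  167.1]
12 (-55, 35) [333. 163.]
12 (-55, -35) [227.3 162.6]
```

View pics/w5z.png

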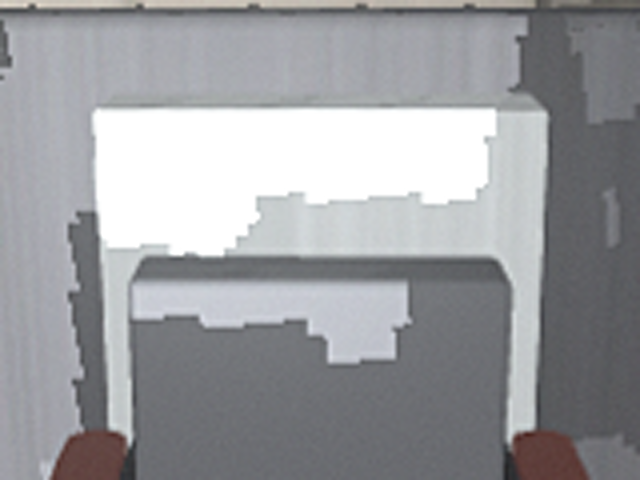

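Predicted anvil corners match the picture to within 0.5 px. Lowering the coupon.

```bash
python3 -m crank '[[[0.006,0,-0.0005],[0.001,0,0],0.03],[[0.008,0,0],[0.001,0,0],0.03],[[0.008,0,0],[0,0,0],0.03],[[0.008,0,0],[0,0,0],0.03],[[0.006,0,0],[0,0,0],0.03],[[0.004,0,0],[0,0,0],0.03],[[0,0,0],[0,0,0],0.03],[[0,0,0],[0,0,0],0.03]]';python3 -c "
from h import *
st()"
```

```text
t: 9.27
ee_pos: [487.5, 52.9, 38.2]
orientation: [0.103, 1.569, -0.103]
ft_force: [0.1, -0.1, -4.4]
width: 44.5
t 9.27 p [487.5  52.9  38.2] x [-0.001 -0.    -1.   ] y [ 0.131  0.991 -0.   ] z [ 0.991 -0.131 -0.001] psi -7.51 F [ 0.1 -0.1 -4.4] w 44.5 q [ 0.08  0.54  2.02  0.    0.58 -1.36]
```

```bash
python3 -m crank '[[[0.001,0,0],[0,0,0],0.03],[[0.001,0,0],[0,0,0],0.03],[[0.001,0,0],[0,0,0],0.03],[[0.0005,0,0],[0,0,0],0.03],[[0,0,0],[0,0,0],0.03],[[0,0,0],[0,0,0],0.03],[[0,0,0],[0,0,0],0.03],[[0,0,0],[0,0,0],0.03]]';python3 -c "
from h import *
st()"
```

```text
t: 9.93
ee_pos: [487.7, 52.9, 35.2]
orientation: [0.103, 1.568, -0.103]
ft_force: [0.4, -0.3, -4.2]
width: 44.8
t 9.93 p [487.7  52.9  35.2] x [ 0.  0. -1.] y [0.131 0.991 0.   ] z [ 0.991 -0.131  0.   ] psi -7.5 F [ 0.4 -0.3 -4.2] w 44.8 q [ 0.08  0.54  2.02 -0.    0.57 -1.36]
```

```bash
python3 -m crank '[[[0.0007,0,0],[0,0,0],0.03],[[0.0007,0,0],[0,0,0],0.03],[[0,0,0],[0,0,0],0.03],[[0,0,0],[0,0,0],0.03],[[0,0,0],[0,0,0],0.03],[[0,0,0],[0,0,0],0.03],[[0,0,0],[0,0,0],0.03],[[0,0,0],[0,0,0],0.03]]';python3 -c "
from h import *
st()"
```

```text
t: 10.6
ee_pos: [487.8, 52.9, 34.6]
orientation: [0.103, 1.568, -0.103]
ft_force: [-2.8, 0.9, 8.2]
width: 44.5
t 10.6 p [487.8  52.9  34.6] x [ 0.  0. -1.] y [0.131 0.991 0.   ] z [ 0.991 -0.131  0.   ] psi -7.5 F [-2.8  0.9  8.2] w 44.5 q [ 0.08  0.55  2.02 -0.    0.57 -1.36]
```

```bash
python3 -m crank '[[[0,0,0],[0,0,0],0.046],[[0,0,0],[0,0,0],0.05],[[0,0,0],[0,0,0],0.055],[[0,0,0],[0,0,0],0.065],[[0,0,0],[0,0,0],0.075],[[0,0,0],[0,0,0],0.0878],[[0,0,0],[0,0,0],0.0878],[[0,0,0],[0,0,0],0.0878]]' && python3 -m crank '[[[-0.005,0,0],[0,0,0],0.0878],[[-0.012,0,0],[0,0,0],0.0878],[[-0.022,0,0],[0,0,0],0.0878],[[-0.03,0,0],[0,0,0],0.0878],[[-0.035,0,0],[0,0,0],0.0878],[[-0.035,0,0],[0,0,0],0.0878],[[-0.020,0,0],[0,0,0],0.0878],[[0,0,0],[0,0,0],0.0878]]';python3 -c "
from h import *
st(); snap('wrist','w6'); st(); d=snap('wrist','w6'); st()
cv2.imwrite('pics/w6z.png',cv2.resize(d['img'][120:320,180:380],None,fx=2.9,fy=2.9,interpolation=cv2.INTER_CUBIC))"
```

```text
t: 11.27
ee_pos: [487.7, 52.9, 33.6]
orientation: [0.103, 1.568, -0.103]
ft_force: [0.4, 0.1, -0.2]
width: 85.0
t: 11.93
ee_pos: [490.4, 53.1, 197.5]
orientation: [0.104, 1.56, -0.102]
ft_force: [0.8, 0.4, 0.8]
width: 88.2
t 11.93 p [490.4  53.1 197.5] x [ 0.008  0.001 -1.   ] y [0.131 0.991 0.002] z [ 0.991 -0.131  0.008] psi -7.51 F [0.8 0.4 0.8] w 88.2 q [ 0.08  0.26  1.94 -0.    0.93 -1.36]
t 11.98 p [489.1  53.  195.1] x [ 0.005  0.    -1.   ] y [0.131 0.991 0.001] z [ 0.991 -0.131  0.005] psi -7.5 F [ 0.1 -0.5 -0.8] w 87.9 q [ 0.08  0.26  1.95 -0.    0.93 -1.36]
t 12.03 p [487.9  52.9 193.4] x [ 0.002  0.    -1.   ] y [0.131 0.991 0.   ] z [ 0.991 -0.131  0.002] psi -7.5 F [-0.8 -0.3 -0.8] w 87.8 q [ 0.08  0.27  1.95  0.    0.93 -1.36]
```

View pics/w6z.png

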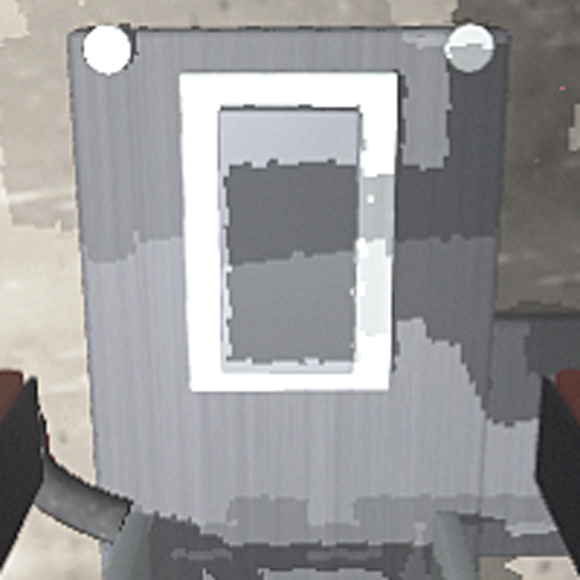

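```bash
python3 - <<'E'
from h import *
w=load('w6')
C=[mm(p,(180,120),2.9) for p in [(354,372),(223,372),(218,110),(361,108)]]
A=[mm(p,(180,120),2.9) for p in [(388,390),(190,390),(180,72),(398,72)]]
print('coupon z42',*fitrect([(w,C)],90,45,[500,51,42,-8],42))
print('anvil z30',*fitrect([(w,A)],110,70,[500,51,30,-8],30))
plan([433.3+12.5*np.cos(np.radians(71.5)),377.3+12.5*np.sin(np.radians(71.5)),110],down(-108.5),24)
E
```

```text
coupon z42 [499.71  50.9   42.12  -7.5 ] [ 0.5  0.8 -0.3  0.7 -0.3 -1.   0.1 -0.2]
anvil z30 [500.4   50.79  30.    -7.41] [ 0.1 -0.4 -0.1 -0.4 -0.   0.3  0.   0.4]
total tool shift mm [ 83.3 326.7 -94.2] world [-50.6 336.2 -83.4] turn rad [ 1.763e+00  1.000e-03 -2.000e-03]
0 [[0.0035, 0.0136, -0.0039], [0.0734, 0.0, -0.0001]]
1 [[0.0035, 0.0133, -0.0049], [0.0734, 0.0, -0.0001]]
2 [[0.0035, 0.0129, -0.0059], [0.0734, 0.0, -0.0001]]
3 [[0.0035, 0.0124, -0.0068], [0.0734, 0.0, -0.0001]]
4 [[0.0035, 0.0119, -0.0077], [0.0734, 0.0, -0.0001]]
5 [[0.0035, 0.0113, -0.0086], [0.0734, 0.0, -0.0001]]
6 [[0.0035, 0.0106, -0.0094], [0.0734, 0.0, -0.0001]]
7 [[0.0035, 0.0099, -0.0101], [0.0734, 0.0, -0.0001]]
8 [[0.0035, 0.0092, -0.0108], [0.0734, 0.0, -0.0001]]
9 [[0.0035, 0.0083, -0.0115], [0.0734, 0.0, -0.0001]]
10 [[0.0035, 0.0075, -0.012], [0.0734, 0.0, -0.0001]]
11 [[0.0035, 0.0066, -0.0126], [0.0734, 0.0, -0.0001]]
12 [[0.0035, 0.0056, -0.013], [0.0734, 0.0, -0.0001]]
13 [[0.0035, 0.0047, -0.0134], [0.0734, 0.0, -0.0001]]
14 [[0.0035, 0.0037, -0.0137], [0.0734, 0.0, -0.0001]]
15 [[0.0035, 0.0027, -0.0139], [0.0734, 0.0, -0.0001]]
16 [[0.0035, 0.0016, -0.0141], [0.0734, 0.0, -0.0001]]
17 [[0.0035, 0.0006, -0.0142], [0.0734, 0.0, -0.0001]]
18 [[0.0035, -0.0004, -0.0142], [0.0734, 0.0, -0.0001]]
19 [[0.0035, -0.0015, -0.0141], [0.0734, 0.0, -0.0001]]
20 [[0.0035, -0.0025, -0.0139], [0.0734, 0.0, -0.0001]]
21 [[0.0035, -0.0035, -0.0137], [0.0734, 0.0, -0.0001]]
22 [[0.0035, -0.0045, -0.0134], [0.0734, 0.0, -0.0001]]
23 [[0.0035, -0.0055, -0.0131], [0.0734, 0.0, -0.0001]]
```

```bash
python3 -m crank '[[[0.0035,0.0136,-0.004],[0.0735,0,0],0.0878],[[0.0035,0.0133,-0.005],[0.0735,0,0],0.0878],[[0.0035,0.013,-0.006],[0.0735,0,0],0.0878],[[0.0035,0.0124,-0.007],[0.0735,0,0],0.0878],[[0.0035,0.012,-0.0077],[0.0735,0,0],0.0878],[[0.0035,0.0113,-0.0086],[0.0735,0,0],0.0878],[[0.0035,0.0106,-0.0094],[0.0735,0,0],0.0878],[[0.0035,0.010,-0.010],[0.0735,0,0],0.0878]]' && python3 -m crank '[[[0.0035,0.0092,-0.0108],[0.0735,0,0],0.0878],[[0.0035,0.0083,-0.0115],[0.0735,0,0],0.0878],[[0.0035,0.0075,-0.012],[0.0735,0,0],0.0878],[[0.0035,0.0066,-0.0126],[0.0735,0,0],0.0878],[[0.0035,0.0056,-0.013],[0.0735,0,0],0.0878],[[0.0035,0.0047,-0.0134],[0.0735,0,0],0.0878],[[0.0035,0.0037,-0.0137],[0.0735,0,0],0.0878],[[0.0035,0.0027,-0.014],[0.0735,0,0],0.0878]]' && python3 -m crank '[[[0.0035,0.0016,-0.0141],[0.0735,0,0],0.0878],[[0.0035,0.0006,-0.0142],[0.0735,0,0],0.0878],[[0.0035,-0.0004,-0.0142],[0.0735,0,0],0.0878],[[0.0035,-0.0015,-0.0141],[0.0735,0,0],0.0878],[[0.0035,-0.0025,-0.014],[0.0735,0,0],0.0878],[[0.0035,-0.0035,-0.0137],[0.0735,0,0],0.0878],[[0.0035,-0.0045,-0.0134],[0.0735,0,0],0.0878],[[0.0035,-0.0055,-0.013],[0.0735,0,0],0.0878]]'; python3 -c "
from h import *
st(); snap('wrist','w7'); st(); snap('wrist','w7');st(); d=snap('wrist','w7'); st()
cv2.imwrite('pics/w7z.png',cv2.resize(d['img'][130:310,190:370],None,fx=3.2,fy=3.2,interpolation=cv2.INTER_CUBIC))"
```

```text
t: 12.7
ee_pos: [468.8, 165.5, 162.5]
orientation: [0.564, 1.499, -0.568]
ft_force: [0.3, 0.3, 0.2]
width: 87.9
t: 13.37
ee_pos: [452.1, 277.5, 134.4]
orientation: [1.013, 1.323, -1.019]
ft_force: [-0.6, 0.5, 0.2]
width: 87.7
t: 14.03
ee_pos: [435.5, 389.4, 106.2]
orientation: [1.443, 1.036, -1.45]
ft_force: [-0.1, 0.2, -1.0]
width: 87.7
t 14.03 p [435.5 389.4 106.2] x [-0.003 -0.003 -1.   ] y [ 0.947 -0.322 -0.002] z [-0.322 -0.947  0.003] psi -108.78 F [-0.1  0.2 -1. ] w 87.7 q [ 0.71  0.52  1.79 -0.    0.83  1.04]
t 14.08 p [435.3 391.4 105.8] x [-0.003 -0.002 -1.   ] y [ 0.946 -0.325 -0.002] z [-0.325 -0.946  0.002] psi -108.98 F [ 0.1  1.3 -0.2] w 87.9 q [0.71 0.52 1.79 0.   0.83 1.04]
t 14.13 p [435.4 390.2 106.2] x [-0.003 -0.002 -1.   ] y [ 0.948 -0.318 -0.002] z [-0.318 -0.948  0.003] psi -108.52 F [-1.5 -0.3 -0.3] w 87.7 q [0.71 0.52 1.79 0.   0.83 1.03]
t 14.18 p [435.6 389.2 106.6] x [-0.003 -0.002 -1.   ] y [ 0.949 -0.315 -0.002] z [-0.315 -0.949  0.003] psi -108.38 F [ 0.2 -0.   0.5] w 87.9 q [ 0.71  0.52  1.79 -0.    0.83  1.03]
```

View pics/w7.png

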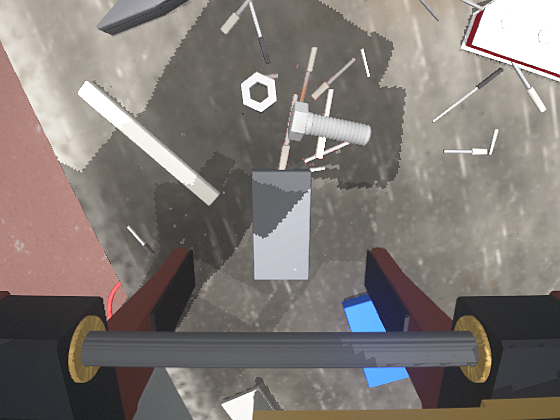

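View pics/w7z.png

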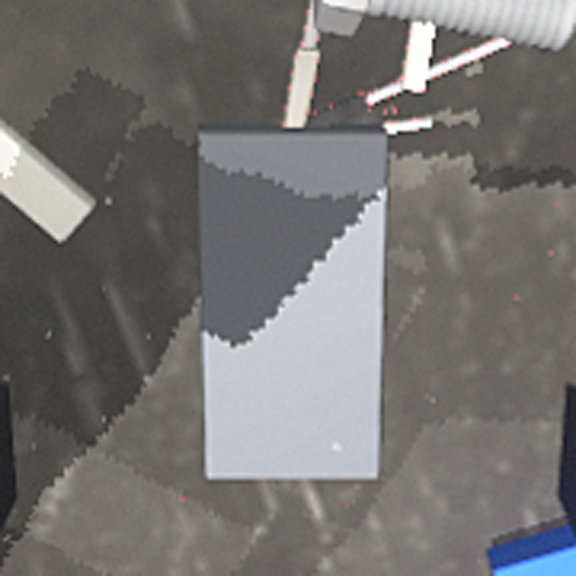

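```bash
python3 - <<'E'
from h import *
w=load('w7')
C=[mm(p,(190,130),3.2) for p in [(200,133),(386,133),(379,478),(206,478)]]
print(*fitrect([(w,C)],90,45,[433,377,12,71],12))
w3=load('w3');Ry=[mm(p,(30,10),3.5) for p in [(253,38),(438,186),(212,527),(38,400)]]
print(*fitrect([(w,C),(w3,Ry)],90,45,[433,377,12,71]))
p,r,o=pose()
g=np.array([433.3+12.5*np.cos(np.radians(71.5)),377.3+12.5*np.sin(np.radians(71.5)),0])
for nm,uv,z in [('soap',(218,195),8),('soap',(209,206),8),('blue',(343,300),12),('blue',(367,291),12),('bolt',(290,138),12)]:
    print(nm,down(-108.5).inv().apply(onz(w,uv,z)-g).round(1))
E
```

```text
[433.66 377.32 590.62  71.58] [-1.1 -0.3  1.1 -0.3  0.4  0.5 -0.4  0.4]
[433.21 376.96  10.16  71.57] [-1.3 -0.2  0.5 -0.1 -0.2 -0.1 -0.6 -0.1  0.3 -0.3  0.5  0.2  0.3  1.3
 -0.3  0.2]
soap [ -8.  -48.5 -13. ]
soap [ -8.  -56.   -4.2]
blue [-12.   52.4  76.5]
blue [-12.   72.   68.1]
bolt [-12.    6.6 -56.8]
```

```bash
python3 -c "
from h import *
st();plan([437.2,385.4,4],down(-108.45),8)" | head -3
```

```text
t 14.18 p [435.6 389.2 106.6] x [-0.003 -0.002 -1.   ] y [ 0.949 -0.315 -0.002] z [-0.315 -0.949  0.003] psi -108.38 F [ 0.2 -0.   0.5] w 87.9 q [ 0.71  0.52  1.79 -0.    0.83  1.03]
total tool shift mm [102.6   2.9   2.8] world [   1.6   -3.8 -102.6] turn rad [0.001 0.003 0.002]
0 [[0.0128, 0.0004, 0.0004], [0.0002, 0.0004, 0.0002]]
```

Soapstone's end would be under a fully open finger, so I'll go in with a 60 mm opening.

```bash
python3 -m crank '[[[0.004,0.001,0.001],[0,0,0],0.06],[[0.008,0.001,0.001],[0,0,0],0.06],[[0.010,0.001,0.001],[0,0,0],0.06],[[0.014,0,0],[0,0,0],0.06],[[0.012,0,0],[0,0,0],0.06],[[0.007,0,0],[0,0,0],0.06],[[0.003,0,0],[0,0,0],0.06],[[0,0,0],[0,0,0],0.06]]'; python3 -c "
from h import *
st(); snap('wrist','w8');st();plan([437.2,385.4,3.5],down(-108.45),8)" | head -4
```

```text
t: 14.85
ee_pos: [438.4, 385.3, 49.6]
orientation: [1.442, 1.038, -1.445]
ft_force: [0.5, 0.2, -0.0]
width: 60.3
t 14.85 p [438.4 385.3  49.6] x [-0.001 -0.001 -1.   ] y [ 0.948 -0.319 -0.001] z [-0.319 -0.948  0.002] psi -108.58 F [ 0.5  0.2 -0. ] w 60.3 q [ 0.7   0.61  1.81 -0.    0.72  1.02]
t 14.9 p [438.8 385.7  50.3] x [-0.001 -0.    -1.   ] y [ 0.948 -0.319 -0.   ] z [-0.319 -0.948  0.001] psi -108.58 F [-0.2 -0.1  0.6] w 60.1 q [0.7  0.61 1.81 0.   0.72 1.03]
total tool shift mm [46.8 -1.4  0.8] world [ -1.6  -0.3 -46.8] turn rad [-0.002  0.001  0.   ]
0 [[0.0059, -0.0002, 0.0001], [-0.0003, 0.0001, 0.0]]
```

View pics/w8.png

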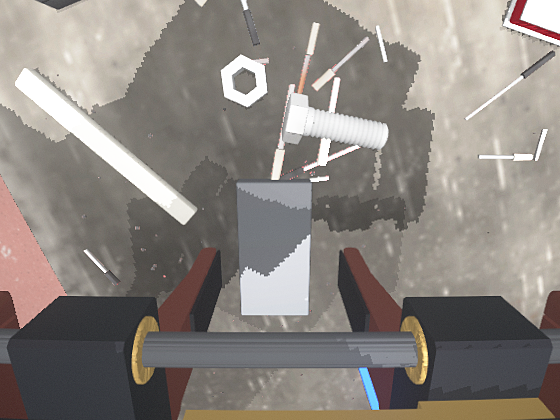

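Coupon is between the fingers, columns 238-311. The soapstone's end at (190,215) is clear of the left finger. Going down.

```bash
python3 -m crank '[[[0.006,-0.0005,0.0005],[0,0,0],0.06],[[0.010,-0.0005,0],[0,0,0],0.06],[[0.010,0,0],[0,0,0],0.06],[[0.010,0,0],[0,0,0],0.06],[[0.006,0,0],[0,0,0],0.06],[[0.0035,0,0],[0,0,0],0.06],[[0,0,0],[0,0,0],0.06],[[0,0,0],[0,0,0],0.06]]'; python3 -c "
from h import *
st()" | head -4
```

```text
t: 15.57
ee_pos: [437.6, 385.7, 4.9]
orientation: [1.443, 1.038, -1.444]
ft_force: [0.2, -0.5, 1.0]
width: 60.1
t 15.57 p [437.6 385.7   4.9] x [-0. -0. -1.] y [ 0.948 -0.319 -0.   ] z [-0.319 -0.948  0.   ] psi -108.58 F [ 0.2 -0.5  1. ] w 60.1 q [0.7  0.68 1.82 0.   0.64 1.03]
```

```bash
python3 -m crank '[[[0.001,0,0],[0,0,0],0.055],[[0,0,0],[0,0,0],0.04],[[0,0,0],[0,0,0],0.03],[[0,0,0],[0,0,0],0.03],[[0,0,0],[0,0,0],0.03],[[0,0,0],[0,0,0],0.03],[[0,0,0],[0,0,0],0.03],[[0,0,0],[0,0,0],0.03]]'; python3 -c "
from h import *
st()"; python3 -m crank '[[[-0.004,0,0],[0,0,0],0.03],[[-0.010,0,0],[0,0,0],0.03],[[-0.018,0,0],[0,0,0],0.03],[[-0.022,0,0],[0,0,0],0.03],[[-0.026,0,0],[0,0,0],0.03],[[-0.026,0,0],[0,0,0],0.03],[[-0.020,0,0],[0,0,0],0.03],[[-0.010,0,0],[0,0,0],0.03]]'; python3 -c "
from h import *
st();plan([490,52,170],down(-7.5),24)"
```

```text
t: 16.23
ee_pos: [437.7, 385.9, 4.5]
orientation: [1.444, 1.038, -1.444]
ft_force: [-2.2, -0.2, 4.5]
width: 44.8
t 16.23 p [437.7 385.9   4.5] x [ 0.  0. -1.] y [ 0.948 -0.319 -0.   ] z [-0.319 -0.948 -0.   ] psi -108.58 F [-2.2 -0.2  4.5] w 44.8 q [0.7  0.68 1.82 0.   0.64 1.03]
t: 16.9
ee_pos: [438.8, 386.5, 143.4]
orientation: [1.448, 1.038, -1.44]
ft_force: [0.1, 0.1, -2.7]
width: 44.6
t 16.9 p [438.8 386.5 143.4] x [ 0.003  0.003 -1.   ] y [ 0.948 -0.319  0.002] z [-0.319 -0.948 -0.003] psi -108.58 F [ 0.1  0.1 -2.7] w 44.6 q [ 0.7   0.46  1.78 -0.    0.89  1.03]
total tool shift mm [-27.3 155.1 300.7] world [  51.2 -334.5   26.6] turn rad [-1.764 -0.    -0.005]
0 [[-0.0011, 0.0065, 0.0125], [-0.0735, -0.0, -0.0002]]
1 [[-0.0011, 0.0055, 0.013], [-0.0735, -0.0, -0.0002]]
2 [[-0.0011, 0.0046, 0.0133], [-0.0735, -0.0, -0.0002]]
3 [[-0.0011, 0.0036, 0.0136], [-0.0735, -0.0, -0.0002]]
4 [[-0.0011, 0.0026, 0.0139], [-0.0735, -0.0, -0.0002]]
5 [[-0.0011, 0.0015, 0.014], [-0.0735, -0.0, -0.0002]]
6 [[-0.0011, 0.0005, 0.0141], [-0.0735, -0.0, -0.0002]]
7 [[-0.0011, -0.0005, 0.0141], [-0
[... 245 characters left out ...]
0002]]
12 [[-0.0011, -0.0056, 0.013], [-0.0735, -0.0, -0.0002]]
13 [[-0.0011, -0.0065, 0.0125], [-0.0735, -0.0, -0.0002]]
14 [[-0.0011, -0.0074, 0.012], [-0.0735, -0.0, -0.0002]]
15 [[-0.0011, -0.0083, 0.0114], [-0.0735, -0.0, -0.0002]]
16 [[-0.0011, -0.0091, 0.0108], [-0.0735, -0.0, -0.0002]]
17 [[-0.0011, -0.0099, 0.0101], [-0.0735, -0.0, -0.0002]]
18 [[-0.0011, -0.0106, 0.0093], [-0.0735, -0.0, -0.0002]]
19 [[-0.0011, -0.0112, 0.0085], [-0.0735, -0.0, -0.0002]]
20 [[-0.0011, -0.0118, 0.0077], [-0.0735, -0.0, -0.0002]]
21 [[-0.0011, -0.0124, 0.0068], [-0.0735, -0.0, -0.0002]]
22 [[-0.0011, -0.0128, 0.0059], [-0.0735, -0.0, -0.0002]]
23 [[-0.0011, -0.0132, 0.0049], [-0.0735, -0.0, -0.0002]]
```

```bash
python3 -m crank '[[[-0.0015,0.0065,0.0125],[-0.0735,0,0],0.03],[[-0.0015,0.0055,0.013],[-0.0735,0,0],0.03],[[-0.0015,0.0046,0.0133],[-0.0735,0,0],0.03],[[-0.0015,0.0036,0.0136],[-0.0735,0,0],0.03],[[-0.0015,0.0026,0.0139],[-0.0735,0,0],0.03],[[-0.0015,0.0015,0.014],[-0.0735,0,0],0.03],[[-0.0015,0.0005,0.0141],[-0.0735,0,0],0.03],[[-0.0015,-0.0005,0.0141],[-0.0735,0,0],0.03]]' && python3 -m crank '[[[-0.0015,-0.0016,0.014],[-0.0735,0,0],0.03],[[-0.0015,-0.0026,0.0139],[-0.0735,0,0],0.03],[[-0.0015,-0.0036,0.0136],[-0.0735,0,0],0.03],[[-0.0015,-0.0046,0.0133],[-0.0735,0,0],0.03],[[-0.0015,-0.0056,0.013],[-0.0735,0,0],0.03],[[-0.0015,-0.0065,0.0125],[-0.0735,0,0],0.03],[[-0.0015,-0.0074,0.012],[-0.0735,0,0],0.03],[[-0.0015,-0.0083,0.0114],[-0.0735,0,0],0.03]]' && python3 -m crank '[[[0,-0.0091,0.0108],[-0.0735,0,0],0.03],[[0,-0.0099,0.0101],[-0.0735,0,0],0.03],[[0,-0.0106,0.0093],[-0.0735,0,0],0.03],[[0,-0.0112,0.0085],[-0.0735,0,0],0.03],[[0,-0.0118,0.0077],[-0.0735,0,0],0.03],[[0,-0.0124,0.0068],[-0.0735,0,0],0.03],[[0,-0.0128,0.006],[-0.0735,0,0],0.03],[[0,-0.0132,0.005],[-0.0735,0,0],0.03]]'; python3 -c "
from h import *
st(); snap('wrist','w9'); st(); snap('wrist','w9');st(); d=snap('wrist','w9'); st()"
```

```text
t: 17.57
ee_pos: [454.6, 273.3, 151.9]
orientation: [1.009, 1.324, -1.011]
ft_force: [0.7, 0.5, -3.2]
width: 44.5
t: 18.23
ee_pos: [471.6, 161.8, 163.9]
orientation: [0.559, 1.498, -0.56]
ft_force: [0.8, 0.3, -3.4]
width: 44.7
t: 18.9
ee_pos: [488.6, 50.3, 163.9]
orientation: [0.1, 1.569, -0.1]
ft_force: [-0.5, 0.7, -3.4]
width: 44.4
t 18.9 p [488.6  50.3 163.9] x [-0.001 -0.    -1.   ] y [ 0.127  0.992 -0.   ] z [ 0.992 -0.127 -0.001] psi -7.3 F [-0.5  0.7 -3.4] w 44.4 q [ 0.08  0.31  1.97 -0.    0.86 -1.36]
t 18.95 p [489.   48.7 163.9] x [-0.001 -0.001 -1.   ] y [ 0.123  0.992 -0.001] z [ 0.992 -0.123 -0.   ] psi -7.06 F [ 0.1 -2.  -3.1] w 44.5 q [ 0.08  0.31  1.97 -0.    0.86 -1.37]
t 19.0 p [488.9  49.7 163.9] x [-0.001 -0.    -1.   ] y [ 0.131  0.991 -0.001] z [ 0.991 -0.131 -0.001] psi -7.53 F [-0.2 -0.7 -2.9] w 44.5 q [ 0.08  0.31  1.97 -0.    0.86 -1.36]
t 19.05 p [488.8  50.5 163.9] x [-0.001 -0.    -1.   ] y [ 0.134  0.991 -0.   ] z [ 0.991 -0.134 -0.001] psi -7.68 F [ 1.3 -0.3 -3.5] w 44.3 q [ 0.08  0.31  1.97 -0.    0.86 -1.36]
```

View pics/w9.png

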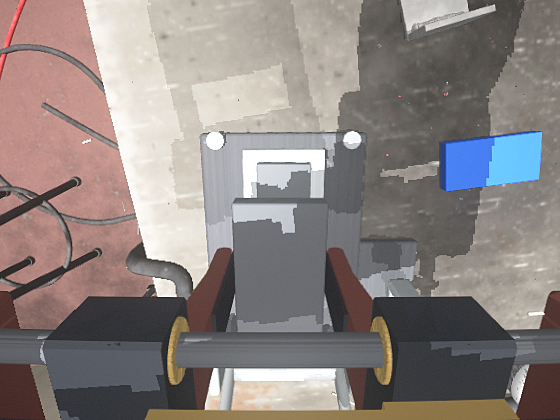

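```bash
python3 - <<'E'
from h import *
w=load('w9')
a=cv2.resize(load('w5')['img'][190:225,220:340],None,fx=5,fy=5,interpolation=cv2.INTER_CUBIC)
b=cv2.resize(w['img'][185:220,220:340],None,fx=5,fy=5,interpolation=cv2.INTER_CUBIC)
cv2.imwrite('pics/cmp.png',np.vstack([a,b]))
E
```

```text
(no output)
```

View pics/cmp.png

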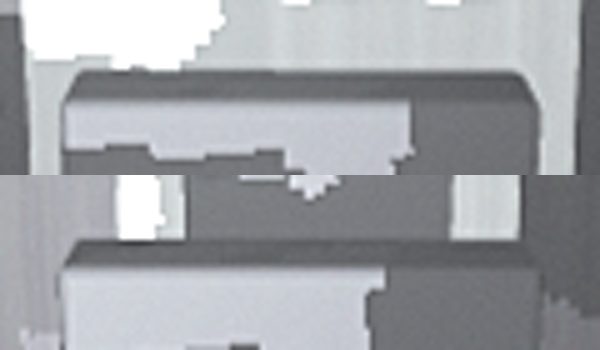

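```bash
python3 -c "
from h import *
plan([490.8,52.5,60],down(-7.5),8)" | head -2
```

```text
total tool shift mm [103.9   2.2   1.8] world [   2.     2.  -103.9] turn rad [-0.003 -0.001  0.   ]
0 [[0.013, 0.0003, 0.0002], [-0.0004, -0.0001, 0.0]]
```

```bash
python3 -m crank '[[[0.010,0.001,0.001],[-0.003,0,0],0.03],[[0.020,0.001,0.001],[0,0,0],0.03],[[0.022,0,0],[0,0,0],0.03],[[0.022,0,0],[0,0,0],0.03],[[0.016,0,0],[0,0,0],0.03],[[0.009,0,0],[0,0,0],0.03],[[0.005,0,0],[0,0,0],0.03],[[0,0,0],[0,0,0],0.03]]'; python3 -c "
from h import *
st(); snap('wrist','w10'); st(); snap('wrist','w10');st(); d=snap('wrist','w10'); st()
cv2.imwrite('pics/w10z.png',cv2.resize(d['img'][150:270,200:360],None,fx=4,fy=4,interpolation=cv2.INTER_CUBIC))"
```

```text
t: 19.72
ee_pos: [490.7, 53.3, 59.1]
orientation: [0.1, 1.57, -0.101]
ft_force: [-0.3, 0.4, -2.8]
width: 44.4
t 19.72 p [490.7  53.3  59.1] x [-0.002 -0.    -1.   ] y [ 0.128  0.992 -0.   ] z [ 0.992 -0.128 -0.002] psi -7.33 F [-0.3  0.4 -2.8] w 44.4 q [ 0.08  0.5   2.01  0.    0.63 -1.36]
t 19.77 p [491.3  53.3  60. ] x [-0.001 -0.    -1.   ] y [ 0.128  0.992 -0.   ] z [ 0.992 -0.128 -0.001] psi -7.33 F [ 0.2 -0.  -2.7] w 44.7 q [ 0.08  0.5   2.01  0.    0.63 -1.36]
t 19.82 p [491.8  53.2  60.5] x [ 0.001  0.    -1.   ] y [0.128 0.992 0.   ] z [ 0.992 -0.128  0.001] psi -7.33 F [ 0.5  0.1 -2.4] w 44.3 q [ 0.08  0.5   2.01  0.    0.63 -1.36]
t 19.87 p [492.   53.1  60.8] x [ 0.001  0.    -1.   ] y [0.128 0.992 0.   ] z [ 0.992 -0.128  0.001] psi -7.34 F [ 0.1 -0.2 -2.8] w 44.8 q [ 0.08  0.5   2.01  0.    0.63 -1.36]
```

View pics/w10z.png

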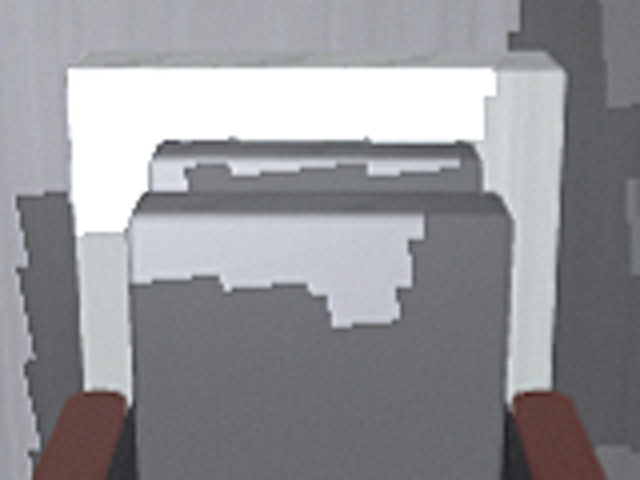

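```bash
python3 - <<'E'
from h import *
w=load('w10');T=np.array(w['hand_eye']);K=np.array(w['mtx'])
def t(uv,xx,off=(200,150)):
    uv=mm(uv,off,4); p=(np.linalg.inv(K)@[*uv,1])[:2]; s=p.copy()
    for _ in range(20): s=p/(1+w['k1']*(s@s))
    c,v=T[:3,3],T[:3,:3]@np.array([*s,1]); return (c+v*(xx-c[0])/v[0]).round(2)
print('A top front',t((151,157),18.8),t((482,157),18.8))
print('A bottom front',t((160,141),30.8),t((474,141),30.8))
print('held top',t((132,213),-7.5),t((512,213),-7.5))
print('held bot',t((146,193),4.5),t((500,193),4.5))
st()
E
```

```text
A top front [ 18.8  -23.05 -35.9 ] [ 18.8   21.16 -35.99]
A bottom front [ 30.8  -23.2  -35.47] [ 30.8   21.36 -35.56]
held top [ -7.5  -22.16 -35.3 ] [ -7.5   21.75 -35.4 ]
held bot [  4.5  -22.02 -34.61] [  4.5   21.86 -34.7 ]
t 19.87 p [492.   53.1  60.8] x [ 0.001  0.    -1.   ] y [0.128 0.992 0.   ] z [ 0.992 -0.128  0.001] psi -7.34 F [ 0.1 -0.2 -2.8] w 44.8 q [ 0.08  0.5   2.01  0.    0.63 -1.36]
```

```bash
python3 -m crank '[[[0.002,-0.0007,-0.0009],[0.003,0,0],0.03],[[0.003,0,0],[0,0,0],0.03],[[0.003,0,0],[0,0,0],0.03],[[0.002,0,0],[0,0,0],0.03],[[0.001,0,0],[0,0,0],0.03],[[0,0,0],[0,0,0],0.03],[[0,0,0],[0,0,0],0.03],[[0,0,0],[0,0,0],0.03]]'; python3 -c "
from h import *
st()"
```

```text
t: 20.53
ee_pos: [490.5, 52.3, 49.2]
orientation: [0.103, 1.568, -0.103]
ft_force: [-0.2, 0.3, -3.3]
width: 44.6
t 20.53 p [490.5  52.3  49.2] x [ 0.  0. -1.] y [0.131 0.991 0.   ] z [ 0.991 -0.131  0.   ] psi -7.51 F [-0.2  0.3 -3.3] w 44.6 q [ 0.08  0.52  2.01  0.    0.61 -1.36]
```

```bash
python3 -m crank '[[[0.0008,0.0001,0.0004],[0,0,0],0.03],[[0.0008,0,0],[0,0,0],0.03],[[0.0005,0,0],[0,0,0],0.03],[[0,0,0],[0,0,0],0.03],[[0,0,0],[0,0,0],0.03],[[0,0,0],[0,0,0],0.03],[[0,0,0],[0,0,0],0.03],[[0,0,0],[0,0,0],0.03]]'; python3 -c "
from h import *
st()"
```

```text
t: 21.2
ee_pos: [490.8, 52.4, 47.1]
orientation: [0.103, 1.568, -0.103]
ft_force: [0.1, 0.2, -2.7]
width: 44.7
t 21.2 p [490.8  52.4  47.1] x [ 0.  0. -1.] y [0.131 0.991 0.   ] z [ 0.991 -0.131  0.   ] psi -7.51 F [ 0.1  0.2 -2.7] w 44.7 q [ 0.08  0.52  2.01  0.    0.6  -1.36]
```

```bash
python3 -m crank '[[[0.0005,0,0.0001],[0,0,0],0.03],[[0.0005,0,0],[0,0,0],0.03],[[0,0,0],[0,0,0],0.03],[[0,0,0],[0,0,0],0.03],[[0,0,0],[0,0,0],0.03],[[0,0,0],[0,0,0],0.03],[[0,0,0],[0,0,0],0.03],[[0,0,0],[0,0,0],0.03]]'; python3 -c "
from h import *
st()"
```

```text
t: 21.87
ee_pos: [491.0, 52.4, 46.4]
orientation: [0.103, 1.568, -0.103]
ft_force: [-2.5, 0.3, 6.0]
width: 44.9
t 21.87 p [491.   52.4  46.4] x [ 0.  0. -1.] y [0.131 0.991 0.   ] z [ 0.991 -0.131  0.   ] psi -7.5 F [-2.5  0.3  6. ] w 44.9 q [ 0.08  0.53  2.01 -0.    0.6  -1.36]
```

```bash
python3 -m crank '[[[0,0,0],[0,0,0],0.046],[[0,0,0],[0,0,0],0.05],[[0,0,0],[0,0,0],0.055],[[0,0,0],[0,0,0],0.065],[[0,0,0],[0,0,0],0.075],[[0,0,0],[0,0,0],0.0878],[[0,0,0],[0,0,0],0.0878],[[0,0,0],[0,0,0],0.0878]]' && python3 -m crank '[[[-0.005,0,0],[0,0,0],0.0878],[[-0.012,0,0],[0,0,0],0.0878],[[-0.022,0,0],[0,0,0],0.0878],[[-0.03,0,0],[0,0,0],0.0878],[[-0.035,0,0],[0,0,0],0.0878],[[-0.035,0,0],[0,0,0],0.0878],[[-0.010,0,0],[0,0,0],0.0878],[[0,0,0],[0,0,0],0.0878]]';python3 -c "
from h import *
st(); snap('wrist','w11'); snap('wrist','w11'); d=snap('wrist','w11'); st(); snap('side','side1')
cv2.imwrite('pics/w11z.png',cv2.resize(d['img'][120:320,180:380],None,fx=2.9,fy=2.9,interpolation=cv2.INTER_CUBIC))
cv2.imwrite('pics/side1z.png',cv2.resize(load('side1')['img'][120:260,230:400],None,fx=4,fy=4,interpolation=cv2.INTER_CUBIC))"
```

```text
t: 22.53
ee_pos: [490.9, 52.4, 46.0]
orientation: [0.103, 1.568, -0.103]
ft_force: [0.4, -0.1, 0.1]
width: 84.9
t: 23.2
ee_pos: [492.9, 52.6, 198.4]
orientation: [0.104, 1.562, -0.102]
ft_force: [0.8, 1.0, 0.1]
width: 87.8
t 23.2 p [492.9  52.6 198.4] x [ 0.007  0.001 -1.   ] y [0.131 0.991 0.001] z [ 0.991 -0.131  0.007] psi -7.51 F [0.8 1.  0.1] w 87.8 q [ 0.08  0.26  1.94  0.    0.94 -1.36]
t 23.35 p [489.9  52.3 193.9] x [-0.002 -0.    -1.   ] y [ 0.131  0.991 -0.   ] z [ 0.991 -0.131 -0.002] psi -7.5 F [-1.3 -0.   0. ] w 87.7 q [ 0.08  0.27  1.94  0.    0.93 -1.36]
```

View pics/w11z.png

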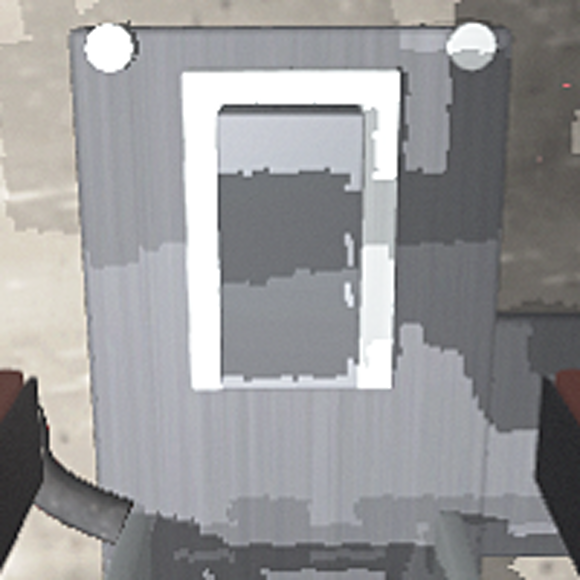

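View pics/side1z.png

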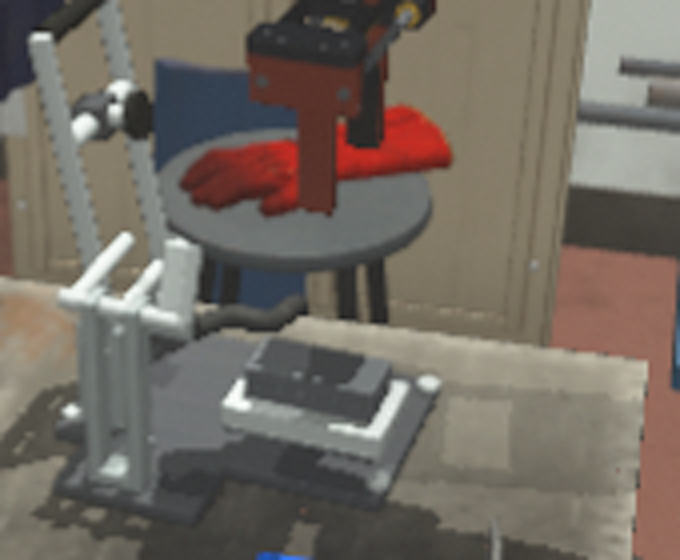

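```bash
cat >> h.py <<'E'
AN=np.array([500.6,51.0]);PY=np.radians(-7.5);U=np.array([np.cos(PY),np.sin(PY)]);V=np.array([-np.sin(PY),np.cos(PY)]);OO=AN+50*U
def pw(x,y,z): return np.array([*(OO+x*U+y*V),z])
E
python3 - <<'E'
from h import *
for q in (0,0.2):
  l=0.4-q
  pts=[pw(x,115-r*np.sin(l),140+r*np.cos(l)) for x in(-6,18) for r in (8,48)]
  for t in ('w2','side1'):
    d=load(t); print(q,t,[proj(d,p).round(0).tolist() for p in pts])
w=load('w2');c=cv2.resize(w['img'][210:300,200:300],None,fx=6,fy=6,interpolation=cv2.INTER_CUBIC);cv2.imwrite('pics/tab2.png',c)
E
```

```text
0 w2 [[253.0, 230.0], [235.0, 242.0], [253.0, 250.0], [236.0, 263.0]]
0 side1 [[278.0, 196.0], [281.0, 180.0], [269.0, 194.0], [272.0, 178.0]]
0.2 w2 [[254.0, 231.0], [244.0, 243.0], [254.0, 250.0], [244.0, 264.0]]
0.2 side1 [[278.0, 196.0], [279.0, 181.0], [269.0, 195.0], [270.0, 179.0]]
```

View pics/tab2.png

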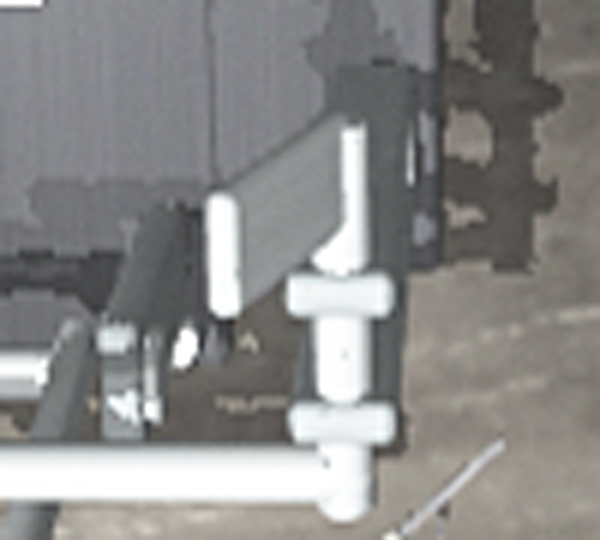

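Stack looks flush in both views. The tab tip at (237.5,242-262) in w2 agrees with the model for catch about 0. Moving closed fingers to the right of the tab.

```bash
python3 -c "
from h import *
p,r,o=pose(); print(fitrect([(load('w11'),[mm(q,(180,120),2.9) for q in [(356,383),(221,383),(218,111),(364,110)]])],90,45,[500,51,54,-8],54))
plan(pw(6,50,190),down(-7.5),8)" | head -3
python3 -m crank '[[[0,0,0.002],[0,0,0],0.0],[[0,0,0.006],[0,0,0],0.0],[[0,0.002,0.010],[0,0,0],0.0],[[0,0.005,0.012],[0,0,0],0.0],[[0,0.008,0.012],[0,0,0],0.0],[[0,0.012,0.012],[0,0,0],0.0],[[0,0.013,0.009],[0,0,0],0.0],[[0,0.010,0.004],[0,0,0],0.0]]'; python3 -c "
from h import *
st(); snap('wrist','w12');snap('side','side2');st();plan(pw(6,57,160),down(-7.5),8)
cv2.imwrite('pics/side2z.png',cv2.resize(load('side2')['img'][90:260,230:400],None,fx=3.4,fy=3.4,interpolation=cv2.INTER_CUBIC))" | head -4
```

```text
(array([499.01,  50.61,  57.87,  -7.77]), array([ 0.7,  1.1, -0.4,  0.7, -0.8, -1.1,  0.6, -0.4]))
total tool shift mm [ 3.2 50.2 67. ] world [73.  41.  -3.4] turn rad [-0.    -0.003  0.001]
0 [[0.0004, 0.0063, 0.0084], [-0.0, -0.0004, 0.0001]]
t: 24.07
ee_pos: [565.9, 93.9, 194.6]
orientation: [0.103, 1.568, -0.103]
ft_force: [-0.2, 1.3, -0.3]
width: 38.0
t 24.07 p [565.9  93.9 194.6] x [ 0.  0. -1.] y [0.131 0.991 0.   ] z [ 0.991 -0.131  0.   ] psi -7.52 F [-0.2  1.3 -0.3] w 38.0 q [ 0.14  0.38  1.77  0.    0.99 -1.3 ]
t 24.17 p [564.9  94.3 194.5] x [-0.  0. -1.] y [0.129 0.992 0.   ] z [ 0.992 -0.129 -0.   ] psi -7.44 F [ 0.6 -0.1 -0.9] w 29.9 q [ 0.14  0.38  1.77  0.    0.99 -1.3 ]
total tool shift mm [34.5  5.7 -2.1] world [ -1.4   5.9 -34.5] turn rad [ 0.001 -0.    -0.   ]
0 [[0.0043, 0.0007, -0.0003], [0.0001, -0.0, -0.0]]
```

View pics/w12.png

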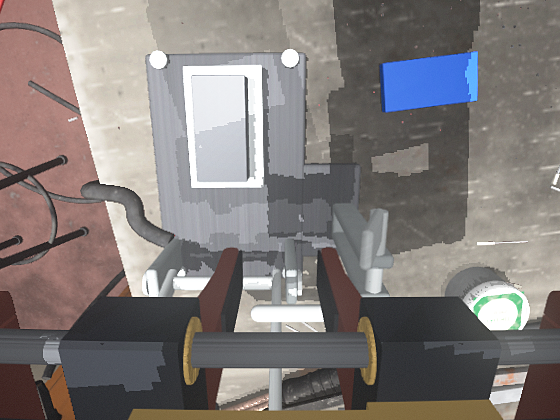

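View pics/side2z.png

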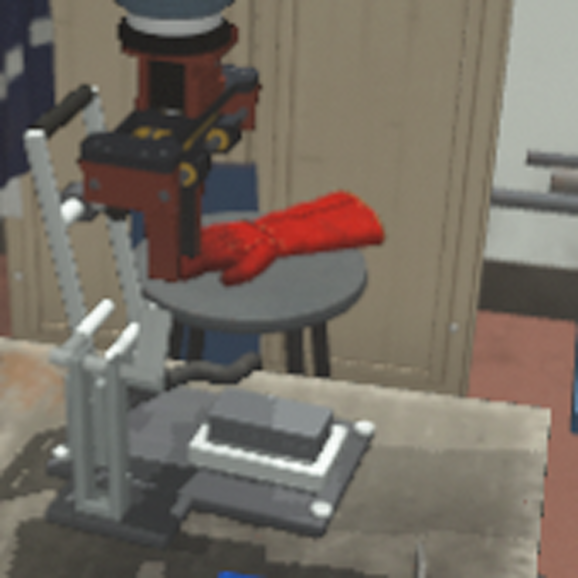

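```bash
python3 -m crank '[[[0,0,-0.001],[0,0,0],0.0],[[0.002,0,-0.001],[0,0,0],0.0],[[0.004,0,0],[0,0,0],0.0],[[0.008,0,0],[0,0,0],0.0],[[0.010,0,0],[0,0,0],0.0],[[0.007,0,0],[0,0,0],0.0],[[0.003,0,0],[0,0,0],0.0],[[0,0,0],[0,0,0],0.0]]'; python3 -c "
from h import *
def pp():
    p,r,o=pose(); d=p[:2]-OO; print('press',(d@U).round(1),(d@V).round(1),p[2].round(1))
pp(); st(); snap('side','side3');snap('wrist','w13')
cv2.imwrite('pics/side3z.png',cv2.resize(load('side3')['img'][90:260,230:400],None,fx=3.4,fy=3.4,interpolation=cv2.INTER_CUBIC))"
cat >> h.py <<'E'
def pp():
    p,r,o=pose(); d=p[:2]-OO; print('press',(d@U).round(1),(d@V).round(1),p[2].round(1))
E
```

```text
t: 24.83
ee_pos: [561.0, 93.2, 159.7]
orientation: [0.103, 1.571, -0.103]
ft_force: [0.0, -0.5, -0.0]
width: 0.8
press 4.4 49.8 159.7
t 24.83 p [561.   93.2 159.7] x [-0.002 -0.    -1.   ] y [ 0.131  0.991 -0.001] z [ 0.991 -0.131 -0.002] psi -7.51 F [ 0.  -0.5 -0. ] w 0.8 q [ 0.14  0.42  1.8   0.    0.92 -1.3 ]
```

View pics/side3z.png

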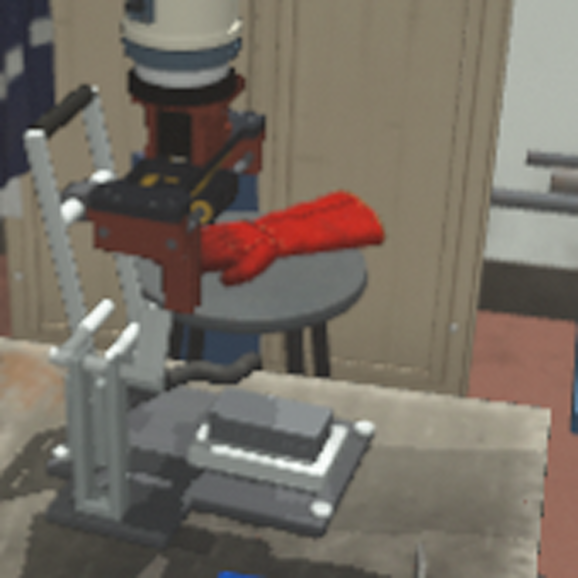

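View pics/w13.png

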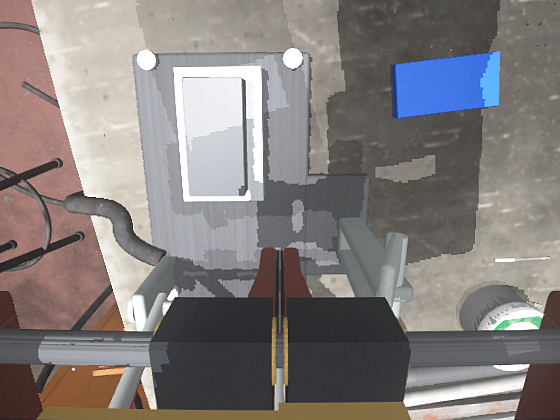

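```bash
python3 -m crank '[[[0,0.004,0],[0,0,0],0.0],[[0,0.008,0],[0,0,0],0.0],[[0,0.008,0],[0,0,0],0.0],[[0,0.008,0],[0,0,0],0.0],[[0,0.008,0],[0,0,0],0.0],[[0,0.008,0],[0,0,0],0.0],[[0,0.004,0],[0,0,0],0.0],[[0,0,0],[0,0,0],0.0]]'; python3 -c "
from h import *
pp(); st()"
```

```text
t: 25.6
ee_pos: [568.3, 142.2, 161.1]
orientation: [0.102, 1.568, -0.102]
ft_force: [-0.1, -0.5, -0.3]
width: 0.2
press 5.2 99.3 161.1
t 25.6 p [568.3 142.2 161.1] x [ 0.  0. -1.] y [0.13  0.992 0.   ] z [ 0.992 -0.13   0.   ] psi -7.44 F [-0.1 -0.5 -0.3] w 0.2 q [ 0.22  0.44  1.76  0.    0.93 -1.22]
```

```bash
python3 -m crank '[[[0,0.004,0],[0,0,0],0.0],[[0,0.006,0],[0,0,0],0.0],[[0,0.006,0],[0,0,0],0.0],[[0,0.006,0],[0,0,0],0.0],[[0,0.006,0],[0,0,0],0.0],[[0,0.004,0],[0,0,0],0.0],[[0,0,0],[0,0,0],0.0],[[0,0,0],[0,0,0],0.0]]'; python3 -c "
from h import *
pp(); st(); snap('side','side4');snap('wrist','w14')
cv2.imwrite('pics/side4z.png',cv2.resize(load('side4')['img'][90:260,230:400],None,fx=3.4,fy=3.4,interpolation=cv2.INTER_CUBIC))"
```

```text
t: 26.27
ee_pos: [572.4, 173.4, 161.1]
orientation: [0.103, 1.568, -0.102]
ft_force: [0.1, -0.8, 0.1]
width: 0.4
press 5.2 130.8 161.1
t 26.27 p [572.4 173.4 161.1] x [ 0.     0.001 -1.   ] y [0.13  0.992 0.001] z [ 0.992 -0.13   0.   ] psi -7.48 F [ 0.1 -0.8  0.1] w 0.4 q [ 0.27  0.46  1.74  0.    0.95 -1.17]
```

View pics/side4z.png

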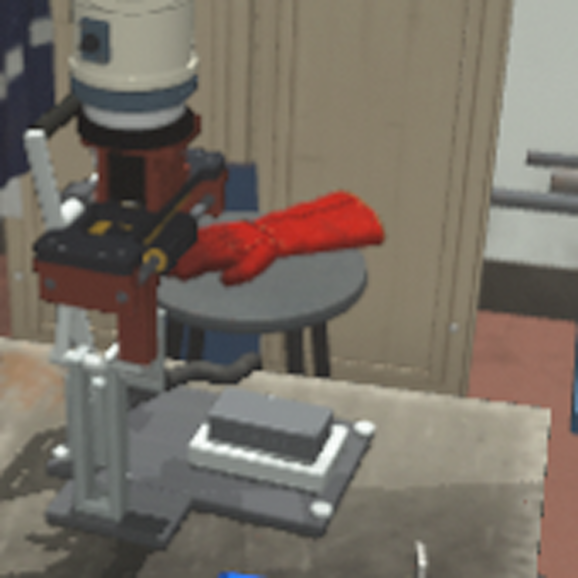

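View pics/w14.png

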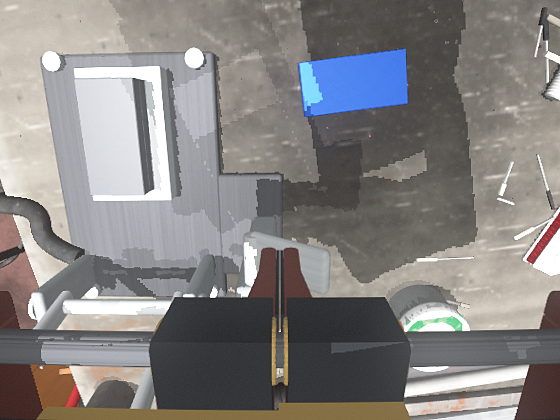

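```bash
python3 -c "
from h import *
a=load('w14')['img'][210:310,200:360];b=load('side4')['img'][160:220,240:300];c=load('side3')['img'][160:220,240:300]
cv2.imwrite('pics/z14.png',cv2.resize(a,None,fx=4.5,fy=4.5,interpolation=cv2.INTER_CUBIC))
cv2.imwrite('pics/zs4.png',cv2.resize(np.hstack([c,b]),None,fx=6,fy=6,interpolation=cv2.INTER_CUBIC))
for q in (0,1.2,1.4,1.6):
  l=0.4-q
  pts=[pw(x,115-r*np.sin(l),140+r*np.cos(l)) for x in(-6,18) for r in (8,48)]
  for t in ('w14','side4'):
    d=load(t); print(q,t,[proj(d,p).round(0).tolist() for p in pts])
"
```

```text
0 w14 [[246.0, 236.0], [203.0, 265.0], [247.0, 276.0], [206.0, 312.0]]
0 side4 [[278.0, 196.0], [281.0, 180.0], [269.0, 194.0], [272.0, 178.0]]
1.2 w14 [[262.0, 234.0], [321.0, 255.0], [263.0, 274.0], [319.0, 300.0]]
1.2 side4 [[277.0, 199.0], [272.0, 194.0], [268.0, 197.0], [263.0, 192.0]]
1.4 w14 [[264.0, 234.0], [331.0, 249.0], [265.0, 273.0], [329.0, 293.0]]
1.4 side4 [[277.0, 199.0], [271.0, 198.0], [268.0, 198.0], [262.0, 197.0]]
1.6 w14 [[266.0, 233.0], [337.0, 243.0], [266.0, 272.0], [335.0, 284.0]]
1.6 side4 [[277.0, 200.0], [271.0, 203.0], [268.0, 198.0], [261.0, 201.0]]
```

View pics/z14.png

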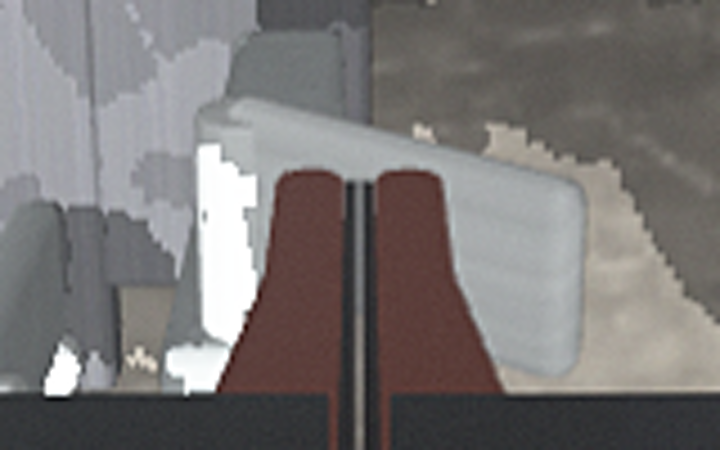

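View pics/zs4.png

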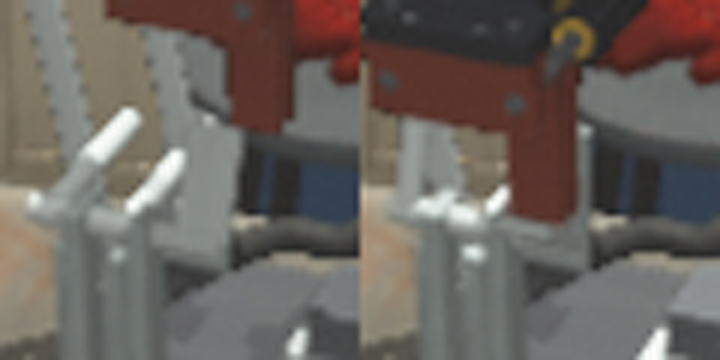

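Tab is swung over to the left. Its tip is at (327,250-293) in w14, which gives catch of about 1.35 rad. Now back off, raise, and go to the handle.

```bash
python3 -m crank '[[[0,-0.010,0],[0,0,0],0.0],[[-0.003,-0.012,0],[0,0,0],0.0],[[-0.012,-0.002,0],[0,0,0],0.0],[[-0.030,0,0],[0,0,0],0.0],[[-0.038,0,0],[0,0,0],0.0],[[-0.040,0,0],[0,0,0],0.0],[[-0.036,0,0],[0,0,0],0.0],[[-0.020,0,0],[0,0,0],0.0]]'; python3 -c "
from h import *
pp(); st(); plan(pw(119.7,0,345),down(-97.5),16)"
```

```text
t: 27.03
ee_pos: [570.4, 148.5, 346.2]
orientation: [0.105, 1.562, -0.102]
ft_force: [0.4, 0.3, 0.4]
width: 0.5
press 6.5 105.8 346.2
t 27.03 p [570.4 148.5 346.2] x [ 0.007  0.002 -1.   ] y [0.132 0.991 0.003] z [ 0.991 -0.132  0.006] psi -7.57 F [0.4 0.3 0.4] w 0.5 q [ 0.23  0.25  1.59  0.    1.3  -1.2 ]
total tool shift mm [   1.7 -105.6  113.3] world [  98.4 -119.6   -1.2] turn rad [ 1.57   0.003 -0.007]
0 [[0.0001, -0.0066, 0.0071], [0.0981, 0.0002, -0.0004]]
1 [[0.0001, -0.0059, 0.0077], [0.0981, 0.0002, -0.0004]]
2 [[0.0001, -0.0051, 0.0082], [0.0981, 0.0002, -0.0004]]
3 [[0.0001, -0.0043, 0.0087], [0.0981, 0.0002, -0.0004]]
4 [[0.0001, -0.0034, 0.0091], [0.0981, 0.0002, -0.0004]]
5 [[0.0001, -0.0025, 0.0094], [0.0981, 0.0002, -0.0004]]
6 [[0.0001, -0.0016, 0.0096], [0.0981, 0.0002, -0.0004]]
7 [[0.0001, -0.0006, 0.0097], [0.0981, 0.0002, -0.0004]]
8 [[0.0001, 0.0003, 0.0097], [0.0981, 0.0002, -0.0004]]
9 [[0.0001, 0.0013, 0.0096], [0.0981, 0.0002, -0.0004]]
10 [[0.0001, 0.0022, 0.0094], [0.0981, 0.0002, -0.0004]]
11 [[0.0001, 0.0031, 0.0092], [0.0981, 0.0002, -0.0004]]
12 [[0.0001, 0.004, 0.0088], [0.0981, 0.0002, -0.0004]]
13 [[0.0001, 0.0049, 0.0084], [0.0981, 0.0002, -0.0004]]
14 [[0.0001, 0.0057, 0.0079], [0.0981, 0.0002, -0.0004]]
15 [[0.0001, 0.0064, 0.0073], [0.0981, 0.0002, -0.0004]]
```

```bash
python3 -m crank '[[[0,-0.0066,0.0071],[0.0981,0,0],0.02],[[0,-0.0059,0.0077],[0.0981,0,0],0.03],[[0,-0.0051,0.0082],[0.0981,0,0],0.04],[[0,-0.0043,0.0087],[0.0981,0,0],0.05],[[0,-0.0034,0.0091],[0.0981,0,0],0.06],[[0,-0.0025,0.0094],[0.0981,0,0],0.07],[[0,-0.0016,0.0096],[0.0981,0,0],0.07],[[0,-0.0006,0.0097],[0.0981,0,0],0.07]]' && python3 -m crank '[[[0,0.0003,0.0097],[0.0981,0,0],0.07],[[0,0.0013,0.0096],[0.0981,0,0],0.07],[[0,0.0022,0.0094],[0.0981,0,0],0.07],[[0,0.0031,0.0092],[0.0981,0,0],0.07],[[0,0.004,0.0088],[0.0981,0,0],0.07],[[0,0.0049,0.0084],[0.0981,0,0],0.07],[[0,0.0057,0.0079],[0.0981,0,0],0.07],[[0,0.0064,0.0073],[0.0981,0,0],0.07]]'; python3 -c "
from h import *
pp(); st(); snap('wrist','w15');snap('wrist','w15');snap('wrist','w15');pp();st();snap('side','side5');snap('scene','scene5')"
```

```text
t: 27.7
ee_pos: [618.6, 87.8, 341.3]
orientation: [0.719, 1.448, -0.719]
ft_force: [-0.0, 0.4, 0.1]
width: 50.7
t: 28.37
ee_pos: [667.9, 27.9, 341.3]
orientation: [1.309, 1.142, -1.308]
ft_force: [-1.0, 0.3, 1.0]
width: 69.8
press 118.8 -1.1 341.3
t 28.37 p [667.9  27.9 341.3] x [ 0.001  0.    -1.   ] y [ 0.991 -0.135  0.001] z [-0.135 -0.991 -0.   ] psi -97.77 F [-1.   0.3  1. ] w 69.8 q [0.02 0.39 1.41 0.   1.35 0.16]
press 118.7 -0.9 340.9
t 28.52 p [667.8  28.1 340.9] x [ 0.001  0.    -1.   ] y [ 0.992 -0.129  0.001] z [-0.129 -0.992 -0.   ] psi -97.39 F [0.1 0.1 0.1] w 69.9 q [0.02 0.39 1.41 0.   1.35 0.15]
```

View pics/w15.png

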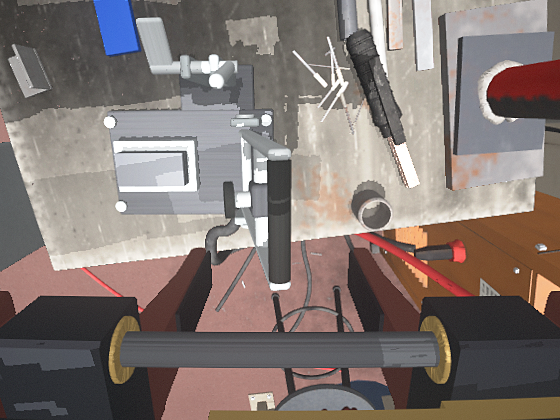

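View pics/side5.png

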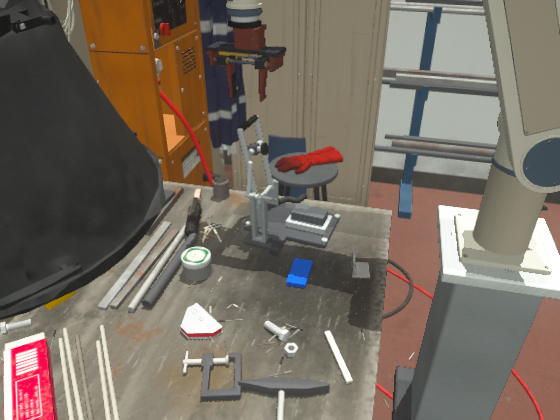

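```bash
python3 - <<'E'
from h import *
w=load('w15')
for y in (43,0,-43):
    print(y,proj(w,pw(119.7,y,276)).round(1), [proj(load(t),pw(119.7,y,276)).round(1) for t in('side5','scene5')])
a=w['img'][145:300,225:335]; cv2.imwrite('pics/z15.png',cv2.resize(a,None,fx=4,fy=4,interpolation=cv2.INTER_CUBIC))
b=load('side5')['img'][105:165,230:290];c=load('scene5')['img'][100:160,250:310]
cv2.imwrite('pics/z5.png',cv2.resize(np.hstack([b,c]),None,fx=6,fy=6,interpolation=cv2.INTER_CUBIC))
E
```

```text
43 [278.3 160.3] [array([241.1, 128.1]), array([269.4, 122.5])]
0 [278.4 222.6] [array([248.6, 121.9]), array([279. , 117.3])]
-43 [278.5 278.7] [array([255.6, 116.1]), array([288.1, 112.4])]
```

View pics/z15.png

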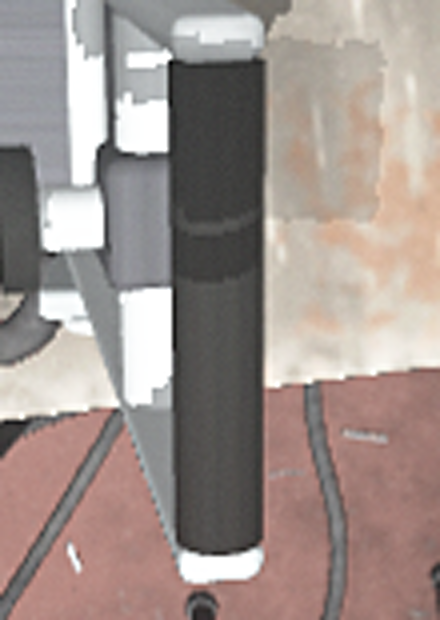

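View pics/z5.png

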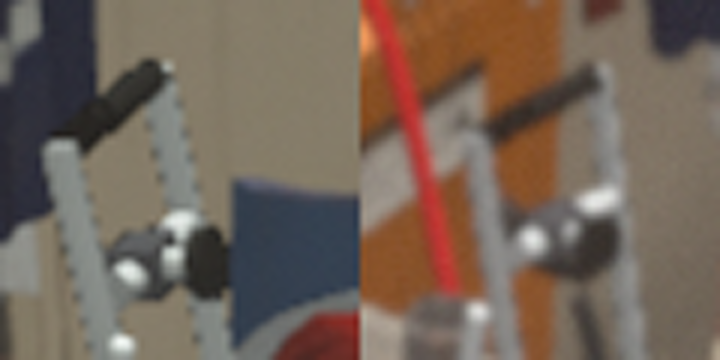

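The bar is at columns 268-291, rows 159-282, and agrees with the model within about 1 mm. The catch is seen open at (150,45). Descending over the bar.

```bash
python3 -m crank '[[[0.006,0.0009,0],[0,0,0],0.06],[[0.012,0.0009,0],[0,0,0],0.05],[[0.015,0,0],[0,0,0],0.05],[[0.015,0,0],[0,0,0],0.05],[[0.015,0,0],[0,0,0],0.05],[[0.012,0,0],[0,0,0],0.05],[[0.007,0,0],[0,0,0],0.05],[[0,0,0],[0,0,0],0.05]]'; python3 -c "
from h import *
pp(); st(); snap('wrist','w16');pp()"
```

```text
t: 29.28
ee_pos: [668.5, 29.1, 255.6]
orientation: [1.302, 1.148, -1.307]
ft_force: [-0.5, -1.5, -0.3]
width: 50.2
press 119.3 0.2 255.6
t 29.28 p [668.5  29.1 255.6] x [-0.004 -0.    -1.   ] y [ 0.992 -0.129 -0.004] z [-0.129 -0.992  0.001] psi -97.4 F [-0.5 -1.5 -0.3] w 50.2 q [0.03 0.46 1.49 0.   1.19 0.15]
press 120.0 0.2 257.0
```

View pics/w16.png

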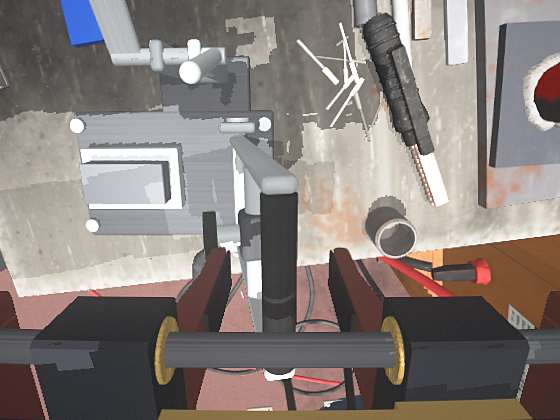

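```bash
python3 -m crank '[[[0,0,0],[0,0,0],0.03],[[0,0,0],[0,0,0],0.005],[[0,0,0],[0,0,0],0.005],[[0,0,0],[0,0,0],0.005],[[0,0,0],[0,0,0],0.005],[[0,0,0],[0,0,0],0.005],[[0,0,0],[0,0,0],0.005],[[0,0,0],[0,0,0],0.005]]'; python3 -c "
from h import *
pp(); st()"
```

```text
t: 30.0
ee_pos: [668.8, 29.0, 258.3]
orientation: [1.303, 1.146, -1.305]
ft_force: [-4.4, 0.0, 4.0]
width: 15.2
press 119.6 0.2 258.3
t 30.0 p [668.8  29.  258.3] x [-0.002  0.    -1.   ] y [ 0.992 -0.129 -0.002] z [-0.129 -0.992  0.   ] psi -97.43 F [-4.4  0.   4. ] w 15.2 q [0.03 0.45 1.49 0.   1.2  0.16]
```

```bash
python3 - <<'E'
import numpy as np
f=np.linspace(-0.2,1.5708,33)
u=80-200*np.sin(f); z=80+200*np.cos(f)
for i in range(32): print(i//8,[round(-(z[i+1]-z[i])/1000,4),round((u[i+1]-u[i])/1000,4)], 'u,z',u[i+1].round(1),(z[i+1]-19).round(1))
E
```

```text
0 [np.float64(-0.0019), np.float64(-0.0109)] u,z 108.8 258.9
0 [np.float64(-0.0013), np.float64(-0.011)] u,z 97.8 260.2
0 [np.float64(-0.0007), np.float64(-0.011)] u,z 86.8 260.9
0 [np.float64(-0.0001), np.float64(-0.0111)] u,z 75.7 261.0
0 [np.float64(0.0005), np.float64(-0.0111)] u,z 64.7 260.4
0 [np.float64(0.0012), np.float64(-0.011)] u,z 53.7 259.3
0 [np.float64(0.0018), np.float64(-0.0109)] u,z 42.7 257.5
0 [np.float64(0.0024), np.float64(-0.0108)] u,z 31.9 255.1
1 [np.float64(0.003), np.float64(-0.0107)] u,z 21.3 252.2
1 [np.float64(0.0035), np.float64(-0.0105)] u,z 10.8 248.6
1 [np.float64(0.0041), np.float64(-0.0103)] u,z 0.5 244.5
1 [np.float64(0.0047), np.float64(-0.01)] u,z -9.5 239.8
1 [np.float64(0.0052), np.float64(-0.0098)] u,z -19.3 234.6
1 [np.float64(0.0058), np.float64(-0.0095)] u,z -28.7 228.9
1 [np.float64(0.0063), np.float64(-0.0091)] u,z -37.8 222.6
1 [np.float64(0.0068), np.float64(-0.0088)] u,z -46.6 215.8
2 [np.float64(0.0072), np.float64(-0.0084)] u,z -55.0 208.6
2 [np.float64(0.0077), np.float64(-0.008)] u,z -62.9 200.9
2 [np.float64(0.0081), np.float64(-0.0075)] u,z -70.4 192.8
2 [np.float64(0.0085), np.float64(-0.0071)] u,z -77.5 184.3
2 [np.float64(0.0089), np.float64(-0.0066)] u,z -84.1 175.4
2 [np.float64(0.0093), np.float64(-0.0061)] u,z -90.2 166.1
2 [np.float64(0.0096), np.float64(-0.0056)] u,z -95.7 156.5
2 [np.float64(0.0099), np.float64(-0.005)] u,z -100.7 146.7
3 [np.float64(0.0101), np.float64(-0.0045)] u,z -105.2 136.5
3 [np.float64(0.0104), np.float64(-0.0039)] u,z -109.1 126.2
3 [np.float64(0.0106), np.float64(-0.0033)] u,z -112.4 115.6
3 [np.float64(0.0107), np.float64(-0.0027)] u,z -115.1 104.9
3 [np.float64(0.0109), np.float64(-0.0021)] u,z -117.3 94.0
3 [np.float64(0.011), np.float64(-0.0015)] u,z -118.8 83.1
3 [np.float64(0.011), np.float64(-0.0009)] u,z -119.7 72.1
3 [np.float64(0.0111), np.float64(-0.0003)] u,z -120.0 61.0
```

```bash
python3 -m crank '[[[-0.0019,-0.0109,0],[0,0,0],0.005],[[-0.0013,-0.011,0],[0,0,0],0.005],[[-0.0007,-0.011,0],[0,0,0],0.005],[[-0.0001,-0.0111,0],[0,0,0],0.005],[[0.0005,-0.0111,0],[0,0,0],0.005],[[0.0012,-0.011,0],[0,0,0],0.005],[[0.0018,-0.0109,0],[0,0,0],0.005],[[0.0024,-0.0108,0],[0,0,0],0.005]]'; python3 -c "
from h import *
pp(); st(); snap('side','side6'); pp()
cv2.imwrite('pics/side6z.png',cv2.resize(load('side6')['img'][60:260,210:400],None,fx=3,fy=3,interpolation=cv2.INTER_CUBIC))"
```

```text
t: 30.67
ee_pos: [582.0, 40.2, 256.9]
orientation: [1.305, 1.143, -1.302]
ft_force: [4.0, -1.0, -0.7]
width: 15.1
press 32.1 -0.1 256.9
t 30.67 p [582.   40.2 256.9] x [ 0.003 -0.    -1.   ] y [ 0.992 -0.129  0.003] z [-0.129 -0.992  0.   ] psi -97.43 F [ 4.  -1.  -0.7] w 15.1 q [ 0.05  0.32  1.7  -0.    1.12  0.18]
press 29.8 -0.1 256.3
```

View pics/side6z.png

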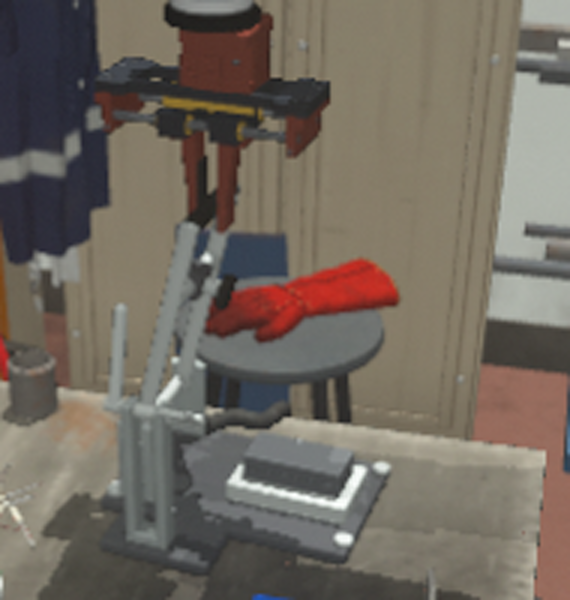

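The lever is coming over with the grip, and the catch's hook stands upright and clear. Continuing.

```bash
python3 -m crank '[[[0.003,-0.0107,0],[0,0,0],0.005],[[0.0035,-0.0105,0],[0,0,0],0.005],[[0.0041,-0.0103,0],[0,0,0],0.005],[[0.0047,-0.010,0],[0,0,0],0.005],[[0.0052,-0.0098,0],[0,0,0],0.005],[[0.0058,-0.0095,0],[0,0,0],0.005],[[0.0063,-0.0091,0],[0,0,0],0.005],[[0.0068,-0.0088,0],[0,0,0],0.005]]'; python3 -c "
from h import *
pp(); st()"
```

```text
t: 31.38
ee_pos: [503.9, 50.2, 217.9]
orientation: [1.304, 1.144, -1.303]
ft_force: [-0.7, -2.4, 7.3]
width: 15.3
press -46.7 -0.4 217.9
t 31.38 p [503.9  50.2 217.9] x [ 0.001 -0.001 -1.   ] y [ 0.992 -0.129  0.001] z [-0.129 -0.992  0.   ] psi -97.43 F [-0.7 -2.4  7.3] w 15.3 q [ 0.08  0.25  1.89 -0.    0.99  0.21]
```

```bash
python3 -m crank '[[[0.0072,-0.0084,0],[0,0,0],0.005],[[0.0077,-0.008,0],[0,0,0],0.005],[[0.0081,-0.0075,0],[0,0,0],0.005],[[0.0085,-0.0071,0],[0,0,0],0.005],[[0.0089,-0.0066,0],[0,0,0],0.005],[[0.0093,-0.0061,0],[0,0,0],0.005],[[0.0096,-0.0056,0],[0,0,0],0.005],[[0.0099,-0.005,0],[0,0,0],0.005]]'; python3 -c "
from h import *
pp(); st(); snap('side','side7'); pp()
cv2.imwrite('pics/side7z.png',cv2.resize(load('side7')['img'][60:260,210:400],None,fx=3,fy=3,interpolation=cv2.INTER_CUBIC))"
```

```text
t: 32.05
ee_pos: [449.3, 57.2, 147.8]
orientation: [1.303, 1.145, -1.305]
ft_force: [-1.6, -3.3, 5.8]
width: 15.5
press -101.7 -0.6 147.8
t 32.05 p [449.3  57.2 147.8] x [-0.001 -0.001 -1.   ] y [ 0.992 -0.129 -0.001] z [-0.129 -0.992  0.001] psi -97.42 F [-1.6 -3.3  5.8] w 15.5 q [ 0.1   0.29  2.06 -0.    0.8   0.23]
press -102.4 -0.6 146.3
```

View pics/side7z.png

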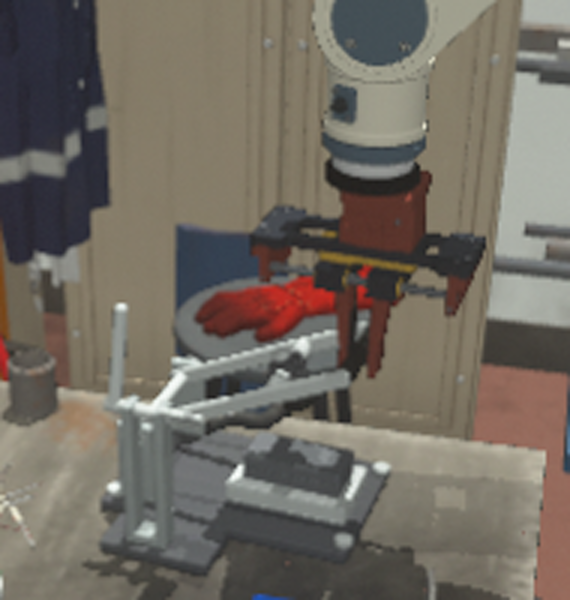

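```bash
python3 -m crank '[[[0.0101,-0.0039,0],[0,0,0],0.005],[[0.0104,-0.0034,0],[0,0,0],0.005],[[0.0106,-0.0030,0],[0,0,0],0.005],[[0.0107,-0.0025,0],[0,0,0],0.005],[[0.0109,-0.0020,0],[0,0,0],0.005],[[0.011,-0.0014,0],[0,0,0],0.005],[[0.008,-0.0006,0],[0,0,0],0.005],[[0,0,0],[0,0,0],0.005]]'; python3 -c "
from h import *
pp(); st()"
```

```text
t: 32.77
ee_pos: [430.6, 59.5, 74.9]
orientation: [1.3, 1.149, -1.31]
ft_force: [-6.2, -0.4, 8.4]
width: 15.7
press -120.5 -0.7 74.9
t 32.77 p [430.6  59.5  74.9] x [-0.007 -0.    -1.   ] y [ 0.992 -0.129 -0.006] z [-0.129 -0.992  0.001] psi -97.44 F [-6.2 -0.4  8.4] w 15.7 q [0.11 0.41 2.13 0.   0.61 0.24]
```

```bash
python3 -m crank '[[[0.003,0,0],[0,0,0],0.005],[[0.003,0,0],[0,0,0],0.005],[[0.002,0,0],[0,0,0],0.005],[[0.002,0,0],[0,0,0],0.005],[[0,0,0],[0,0,0],0.005],[[0,0,0],[0,0,0],0.005],[[0,0,0],[0,0,0],0.005],[[0,0,0],[0,0,0],0.005]]'; python3 -c "
from h import *
pp(); st()"
```

```text
t: 33.43
ee_pos: [430.3, 59.5, 66.1]
orientation: [1.3, 1.149, -1.31]
ft_force: [-9.6, 0.1, 10.2]
width: 15.3
press -120.8 -0.7 66.1
t 33.43 p [430.3  59.5  66.1] x [-0.007 -0.    -1.   ] y [ 0.992 -0.129 -0.007] z [-0.129 -0.992  0.001] psi -97.44 F [-9.6  0.1 10.2] w 15.3 q [0.11 0.43 2.13 0.   0.59 0.24]
```

```bash
python3 -m crank '[[[0.001,-0.001,0],[0,0,0],0.005],[[0.001,-0.0005,0],[0,0,0],0.005],[[0.001,0,0],[0,0,0],0.005],[[0.001,0,0],[0,0,0],0.005],[[0,0,0],[0,0,0],0.005],[[0,0,0],[0,0,0],0.005],[[0,0,0],[0,0,0],0.005],[[0,0,0],[0,0,0],0.005]]'; python3 -c "
from h import *
pp(); st(); snap('side','side8'); snap('wrist','w18'); pp()
cv2.imwrite('pics/side8z.png',cv2.resize(load('side8')['img'][100:260,230:400],None,fx=3.5,fy=3.5,interpolation=cv2.INTER_CUBIC))"
```

```text
t: 34.1
ee_pos: [430.3, 59.6, 62.5]
orientation: [1.302, 1.147, -1.308]
ft_force: [-6.2, -2.1, 12.6]
width: 14.9
press -120.9 -0.7 62.5
t 34.1 p [430.3  59.6  62.5] x [-0.004 -0.    -1.   ] y [ 0.992 -0.129 -0.004] z [-0.129 -0.992  0.001] psi -97.43 F [-6.2 -2.1 12.6] w 14.9 q [ 0.11  0.44  2.13 -0.    0.57  0.24]
press -120.8 -0.7 62.5
```

View pics/side8z.png

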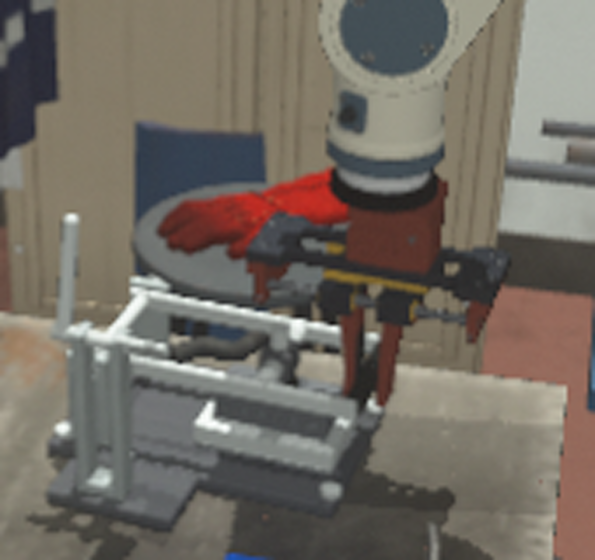

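View pics/w18.png

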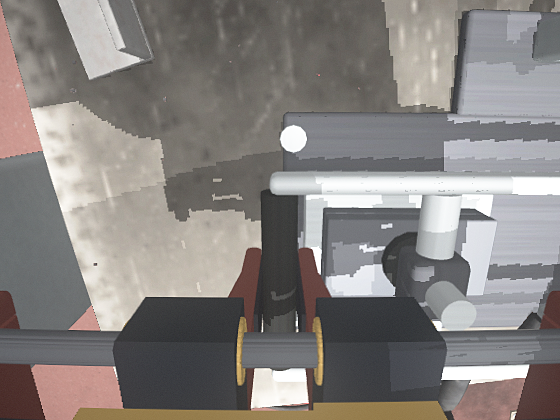

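```bash
python3 -m crank '[[[0.0005,0,0],[0,0,0],0.005],[[0.0005,0,0],[0,0,0],0.005],[[0,0,0],[0,0,0],0.005],[[0,0,0],[0,0,0],0.005],[[0,0,0],[0,0,0],0.005],[[0,0,0],[0,0,0],0.005],[[0,0,0],[0,0,0],0.005],[[0,0,0],[0,0,0],0.005]]'; python3 -c "
from h import *
pp(); st()"; python3 -m crank '[[[0.0005,0,0],[0,0,0],0.005],[[0.0005,0,0],[0,0,0],0.005],[[0,0,0],[0,0,0],0.005],[[0,0,0],[0,0,0],0.005],[[0,0,0],[0,0,0],0.005],[[0,0,0],[0,0,0],0.005],[[0,0,0],[0,0,0],0.005],[[0,0,0],[0,0,0],0.005]]'; python3 -c "
from h import *
pp(); st()"
```

```text
t: 34.87
ee_pos: [430.3, 59.6, 61.9]
orientation: [1.302, 1.147, -1.307]
ft_force: [-8.4, -2.2, 17.8]
width: 15.1
press -120.8 -0.7 61.9
t 34.87 p [430.3  59.6  61.9] x [-0.004 -0.    -1.   ] y [ 0.992 -0.129 -0.004] z [-0.129 -0.992  0.001] psi -97.43 F [-8.4 -2.2 17.8] w 15.1 q [ 0.11  0.44  2.13 -0.    0.57  0.24]
t: 35.53
ee_pos: [430.3, 59.6, 61.3]
orientation: [1.302, 1.147, -1.307]
ft_force: [-9.5, -3.0, 26.1]
width: 15.6
press -120.8 -0.6 61.3
t 35.53 p [430.3  59.6  61.3] x [-0.004 -0.    -1.   ] y [ 0.992 -0.129 -0.004] z [-0.129 -0.992  0.001] psi -97.43 F [-9.5 -3.  26.1] w 15.6 q [ 0.11  0.44  2.13 -0.    0.57  0.24]
```

```bash
python3 -m crank '[[[0,0,0],[0,0,0],0.005],[[0,0,0],[0,0,0],0.005],[[0,0,0],[0,0,0],0.005],[[0,0,0],[0,0,0],0.005],[[0,0,0],[0,0,0],0.005],[[0,0,0],[0,0,0],0.005],[[0,0,0],[0,0,0],0.005],[[0,0,0],[0,0,0],0.005]]'; python3 -c "
from h import *
pp(); st(); snap('side','side9'); snap('scene','scene9');d=snap('wrist','w19'); pp()
for y in (47,-47):
  for dx in (1,):
    print('arm end pred',y,[ (t,proj(load(t),pw(-120,y,80)).round(0).tolist()) for t in ('side9','scene9','w19')])
for a in [(500.6,51.0)]:
  for lx,ly in ((-45,22.5),(-45,-22.5),(45,22.5),(45,-22.5)):
    print([ (z,proj(d,pw(-50+lx,ly,z)).round(0).tolist()) for z in (30,42,54)])
cv2.imwrite('pics/side9z.png',cv2.resize(load('side9')['img'][140:250,240:360],None,fx=5,fy=5,interpolation=cv2.INTER_CUBIC))
cv2.imwrite('pics/scene9z.png',cv2.resize(load('scene9')['img'][120:240,250:370],None,fx=5,fy=5,interpolation=cv2.INTER_CUBIC))
cv2.imwrite('pics/w19z.png',cv2.resize(d['img'][100:330,250:530],None,fx=2.8,fy=2.6,interpolation=cv2.INTER_CUBIC))"
```

```text
t: 36.2
ee_pos: [430.3, 59.6, 61.3]
orientation: [1.302, 1.147, -1.307]
ft_force: [-9.7, -2.6, 25.8]
width: 15.2
press -120.8 -0.6 61.3
t 36.2 p [430.3  59.6  61.3] x [-0.004 -0.    -1.   ] y [ 0.992 -0.129 -0.004] z [-0.129 -0.992  0.001] psi -97.43 F [-9.7 -2.6 25.8] w 15.2 q [0.11 0.44 2.13 0.   0.57 0.24]
press -120.8 -0.6 61.3
arm end pred 47 [('side9', [330.0, 216.0]), ('scene9', [326.0, 208.0]), ('w19', [279.0, 182.0])]
arm end pred -47 [('side9', [340.0, 198.0]), ('scene9', [344.0, 193.0]), ('w19', [279.0, 366.0])]
[(30, [322.0, 206.0]), (42, [325.0, 212.0]), (54, [328.0, 219.0])]
[(30, [320.0, 276.0]), (42, [322.0, 286.0]), (54, [324.0, 296.0])]
[(30, [475.0, 207.0]), (42, [487.0, 213.0]), (54, [500.0, 219.0])]
[(30, [463.0, 276.0]), (42, [473.0, 285.0]), (54, [484.0, 296.0])]
```

View pics/side9z.png

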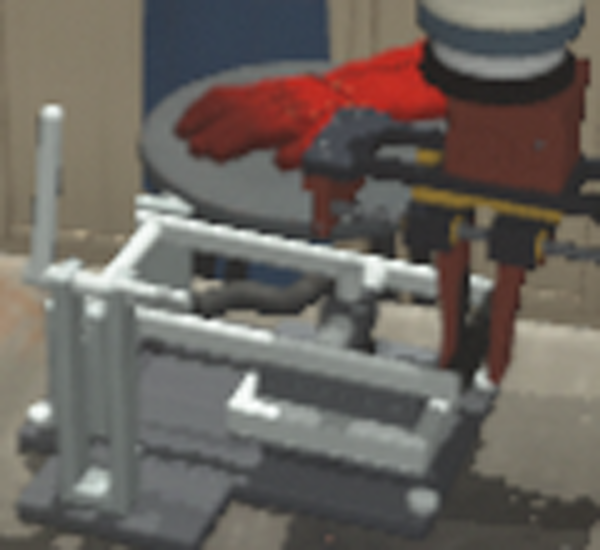

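View pics/scene9z.png

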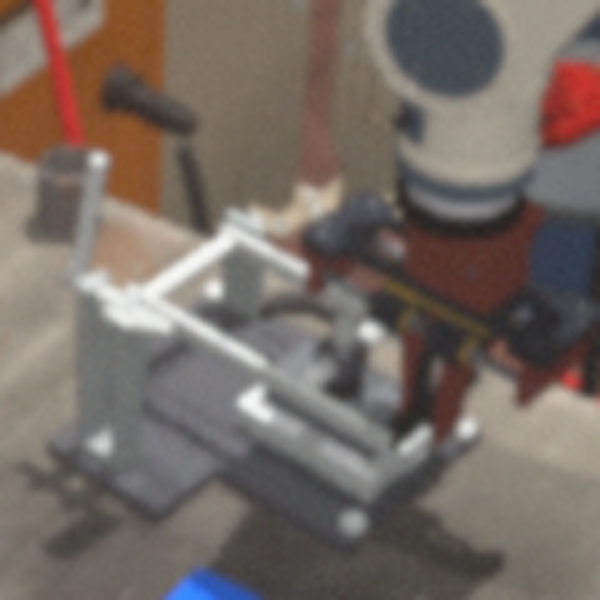

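View pics/w19z.png

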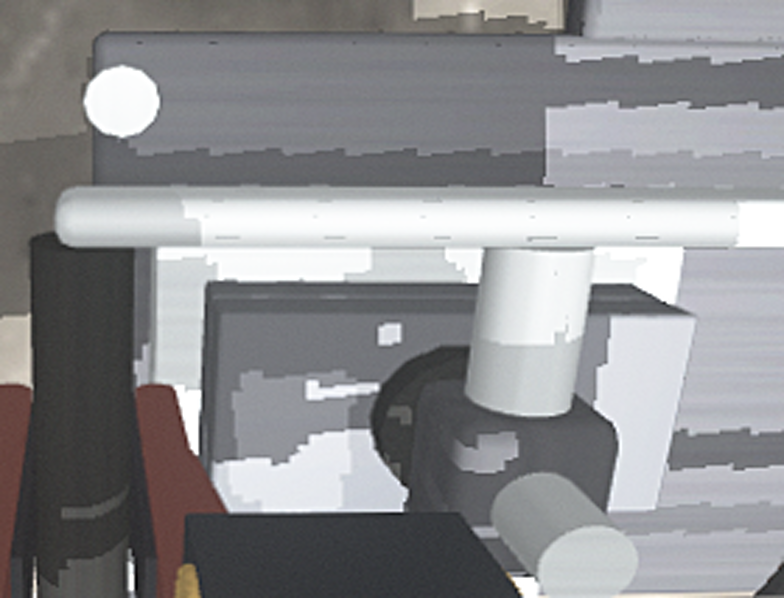

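View pics/side9.png

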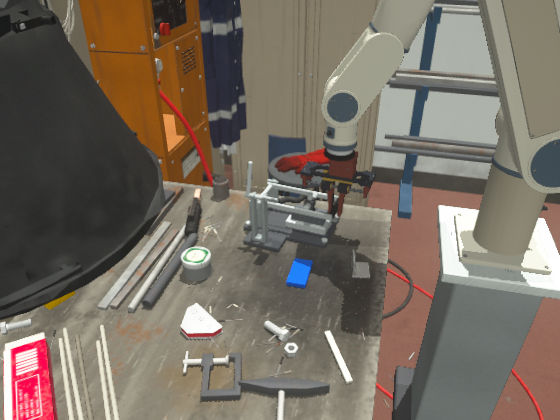

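The force is steady at 26 N, and it now rises steeply with small commanded steps, so the lever is on its stop. The pad sits on the flush pile, the catch is upright and clear, and the bystanders haven't moved. Handing in.

```bash
python3 -c "
from h import *
a,b=load('side0')['img'],load('side9')['img']
d=cv2.absdiff(a,b).max(2); print('bystander area diff px>60:',int((d[255:400,255:385]>60).sum()), 'of which outside old coupon R', int((d[310:400,255:300]>60).sum()), int((d[330:390,322:360]>60).sum()), int((d[245:280,345:375]>60).sum()))
st(); print(workorder.close_job())"
```

```text
bystander area diff px>60: 589 of which outside old coupon R 22 0 226
t 36.35 p [430.3  59.6  61.3] x [-0.004 -0.    -1.   ] y [ 0.992 -0.129 -0.004] z [-0.129 -0.992  0.001] psi -97.43 F [-9.2 -2.  26. ] w 15.2 q [ 0.11  0.44  2.13 -0.    0.57  0.24]
the job is handed in; nothing more can be done
None
```

The job is handed in at 36.4 s, with the gripper still holding the lever fully down on the two stacked coupons.

**What I did**
- I stacked both grey coupons on the anvil, one flush on the other, lengthwise front to back, and let go of them.
- I pushed the catch tab left until the catch stood at about 1.35 rad, which is clear of the lever.
- I gripped the handle bar and brought the lever over and down to its stop.

**Last checks**
- **Lever:** the upward force on the tool was steady at about 26 N, against the roughly 12 N needed to hold the stop. It rose about 8 N per commanded mm at the end, so I take the lever to be on its stop.
- **Pile:** the wrist view shows the pad on the pile. Its corner edges lie within about 2–4 pixels of where I predicted for a square stack. The fit made before clamping put the upper coupon within about 1 mm and 0.3° of the lower one.
- **Catch:** the hook stands upright, clear of the lever, in both fixed views.
- **Bystanders:** the soapstone area is unchanged (0 pixels differ), and the bolt and nut area nearly so (22 pixels). The area around the angle showed 226 changed pixels. I put that down to the arm's shadow, because the angle looks in place in the picture, but I didn't measure it separately.

**What disagreed**
- The side camera read about 5–6 mm off in y from the wrist and scene cameras, so I worked from the wrist camera.
- Two-view heights were off from the text by up to about 4 mm: the anvil read 34 mm against 30, and the coupons 10 mm against 12. The heights felt on contact, 30 and 42 mm, agreed with the text.
- A side load of about 10 N along the lever remained at the end.

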